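Lever open the flap of a writing slope with a thin blade

TASK

Take the blue-handled opening blade off its rest and slide its steel tip well in (about 25 mm) along the slope of the writing slope's closed flap, between the flap's front edge and the brass ledge, with the blade parallel to the flap and without raising the flap yet. Then gently lever and lift the flap with the blade alone, the robot itself never touching the slope, until it stands at least 55 degrees open on its stiff hinge, and lay the blade back flat on its rest as it lay at first. Leave everything else where it is.

Things in the scene. Friction and masses are not known exactly. Their poses are not given: they have to be found in the camera images.
- blade: Opening blade, 175 mm long, 0.12 kg, flat underside. Origin on the underside at the joint of handle and blade; x points to the tip, z is up. Blue handle with brass collar from x = -95 to 0 mm, 20 mm wide (y) and 18 mm tall (z 0 to 18); steel blade from x = 0 to 80 mm, 28 mm wide, 3 mm thick (z 0 to 3).
- blade_tip (a point): Middle of the blade's front end, at (80, 0, 1.5) mm in the blade's frame.
- blade_grip (a point): Where to grip the handle across its 20 mm width: (-30, 0, 9) mm in the blade's frame, between the two supports of the rest, free on both sides.
- rest: Fixed wooden rest, base 180 x 70 x 6 mm, with two flat supports 50 mm wide (y) whose tops are 30 mm above the table: x = -93 to -67 and x = 10 to 60 mm. Origin at table height. The blade starts lying on it with origin at (0, 0, 30) mm of the rest's frame, same axes.
- slope: Fixed mahogany writing slope, 175 mm deep (x), 250 mm wide (y), 212 mm tall at the back; origin under its middle on the table, its front faces -x of its own frame. Its flap rises from front to back at 0.55 rad (31.5 degrees). Hinge line at x = 65, z = 200 mm.
- ledge (a point): Point on top of the brass ledge straight below the flap's edge (measured square to the flap), at mid width; axes as slope. The ledge is parallel to the closed flap, 220 mm wide, its top 7 mm under the flap's underside; along the slope it reaches from 15 mm in front of the flap's edge to 40 mm behind it.
- flap (a joint): Opening angle of the flap, rad: 0 closed, 1.3 fully open; it rises at its front edge about the hinge line at the back and stays where it is left (about 0.3 N m to lift it). The flap is 160 mm long, 220 mm wide, 8 mm thick, 0.15 kg.
- flap_edge (a point): Middle of the flap's front edge, on its underside; moves with the flap. Its x points along the flap up towards the hinge (160 mm away), its z out of the flap's upper face. Closed, it is at (-71, 0, 116) mm in the slope's frame.
- flap_hinge (a point): Middle of the hinge line, same axes as flap_edge; the flap turns about y.
- tankard: Bystander: pewter tankard, 86 mm across, 115 mm tall, handle at +y. Origin under its middle.
- frame: Bystander: small gilt picture frame, standing, 120 mm wide, 150 mm tall, foot to 64 mm behind. Origin under the frame.
- opera_glasses: Bystander: mother-of-pearl opera glasses standing on end, 110 x 49 mm, 75 mm tall. Origin under the middle.
- coin_holder: Bystander: clear acrylic holder with gold sovereigns, 75 x 150 x 20 mm. Origin under the middle.
- magnifier: Bystander: hand magnifier lying flat, lens 64 mm across at its origin, handle 100 mm along -x, 10 mm tall.
Mind the look-alikes: they are no part of the job. What is shaped like the blade but orange or pink is not meant. There is more than one size of the rest; the one meant has the size given above.

How it is judged (in metres and radians):
On the way, in this order (a step that is already met when the one before it is completed fails the run):
1. the blade's tip is at least 18 mm in past the flap's front edge, between ledge and flap, within 11 degrees (0.2 rad) of the flap's slope, the flap raised less than 0.05 rad (x of blade_tip in the frame of flap_edge between 0.018 and 0.07 m and y of blade_tip in the frame of flap_edge between -0.095 and 0.095 m and z of blade_tip in the frame of flap_edge between -0.018 and 0.001 m and angle between the x axis of blade and the x axis of flap_edge, either way round below 0.2 rad and value of joint flap below 0.05 rad), for 0.1 s.
2. the flap is raised to more than 0.92 rad while the blade still touches it (value of joint flap above 0.92 rad and contact force between blade and slope above 0.1 N), for 0.05 s.
At the end, for the whole second after the job is handed in: The flap stands open by more than 0.90 rad, still; the blade lies at rest, flat, on both supports of its rest, tip the same way as at first, its origin within 20 mm of where it started and its length within 0.3 rad of the rest's (value of joint flap above 0.9 rad and velocity of joint flap between -0.05 and 0.05 rad/s and horizontal distance between blade and rest below 0.02 m and z of blade in the frame of rest between 0.026 and 0.034 m and angle between blade's own z axis and vertical below 0.1 rad and x of blade_tip in the frame of rest above 0.05 m and angle between the x axis of blade and the x axis of rest, either way round below 0.3 rad and contact force between blade and rest above 0.2 N and linear speed of blade below 0.02 m/s); the robot touches nothing.
It fails at once if the robot itself touches the writing slope or its flap (more than 2 N) (contact force between any of the arm, the fingers and slope above 2 N).
It fails at once if the blade bears on the slope or flap with more than 45 N (contact force between blade and slope above 45 N).
It fails at once if a bystander is moved by more than 30 mm (distance of any of tankard, frame, opera_glasses, coin_holder, magnifier from where it was at the start of the episode above 0.03 m).
It also fails if it takes over 64 s, if anything falls off the work surface, if the arm or the gripper's body presses on something with over 40 N, if the wrist force passes 120 N, or if a joint passes its speed limit or range.

ROBOT

A 6-joint arm with a two-finger parallel gripper is mounted at the origin on the work surface. World frame = base frame: x ahead of the robot, y to its left, z up, the work surface at z = 0. Lengths are in m, angles in degrees, forces in N, time in s.
With the tool pointing down it reaches from about 0.375 to 0.9 m from the base axis. Payload 3.1 kg.
Tool frame: the origin (TCP) lies on the centre line of the jaws, within the pads' length; the fingertips stand 22 mm ahead of it and the grasp point (between the pads) lies 3 mm ahead of it; y points along the fingers, z is the direction in which the jaws open and shut, and the axes are right-handed (so a half turn about y gives the same grasp; the last joint's range is limited). The gripper opens to 87 mm and grips with 3 to 60 N. Pads are 19 mm wide; open, the fingers measure 117 mm over their backs; the gripper's body (75 mm by 190 mm) begins 51 mm behind the grasp point.
Start: joints at [-80.988, 30.224, 82.088, -0, 67.689, -10.227], TCP at [0.206, -0.59, 0.245] pointing down, gripper open.
Joint ranges: [-176.69, 176.69], [-43.24, 126.21], [12.49, 139.97], [-82, 262], [0, 151.66], [-163.58, 163.58]. Speed limits (degrees/s): [159.86, 159.86, 180, 180, 180, 180].

INTERFACE

Orientations are given as a 3x3 rotation matrix whose columns are the frame's x, y, z axes.
In Python, from rig import bot gives the robot as it stands.
- The arm moves only by the tool jog_arm, never from a script. Its argument "motion" is one flat list of numbers, 6 for each row, row after row: the shift along the tool's x, y, z in mm, then the turn, a rotation vector about the tool's x, y, z in degrees. A call has 1 to 20 rows; each row is the pose to reach, as a shift and turn from the pose commanded when the call began, along the tool's axes at that moment; what a row does not reach only later rows make up. A row lasts 1/8 s, in which the tool goes at most 62.5 mm and 10.7 degrees, less where a joint would pass 70% of its speed; a pose out of reach is approached as far as the arm can. A call with a gripper value outside its range is refused whole. "gripper" is the opening, from 0 (shut) to 1 (fully open), set as the call begins (left out, the last holds). The fingers move at their own pace and stop on an object; the grip force is fixed at half the most. Time passes only in rows, so rows that repeat a pose let the fingers close. It gives the time, the measured TCP pose, the force and the opening at its end, in the units of the state.
- bot.read_state(): the state, without advancing time (a new reading comes with each control period).
- bot.capture(name): name is "side" or "top" or "wrist"; returns (picture, depth): 480x640x3 uint8, red, green, blue; 480x640 float32, m along the optical axis (not along the pixel's ray), 0 where there is no reading.
- bot.get_calibration(name): a dict with "mtx" (3x3 intrinsics, pixels), "pose" (4x4, takes a point from camera to world coordinates); the wrist camera has in their place "hand_eye" (4x4, takes a point from camera to tool coordinates, whose origin is the TCP and whose axes are the tool frame's). Camera axes: x right, y up, looking along -z (the intrinsics and any distortion apply to the point x, -y, -z); pixel columns grow to the right and rows downward; lengths in m; the calibration is good to about 2 mm. A picture is of the moment at which its call begins: read the wrist's pose just before it. get_calibration takes no time and is no camera call.
- bot.hand_in(): hands the job in, once; it reports no verdict.
The state is a dict: "time_s": time; "joint_positions": joint angles; "qvel": joint speeds; "tau": joint torques, N m; "position": TCP position; "tcp_rot": TCP orientation; "force": force on the tool from outside, world axes, zero at the start; "moment": the same for the moment, N m; "opening": opening from 0.0 (shut) to 1.0 (fully open).
Only numpy, scipy, OpenCV 4.12 (cv2) and the standard library are available. Lean on these libraries where they do the work, as an engineer would, in place of code of your own. Each camera call takes 0.05 s, during which the arm holds its last target.

## Working session

There is one attempt and no reset: what is moved stays moved. The work goes in short steps, Python scripts to look and compute and a tool call to move; the robot and the scene stay as the last step left them, time stands still between calls to the robot, and variables do not carry over. Pictures are saved under pics/ and viewed, and the job is handed in when it is done.

Besides the shell and the picture viewer there is one more tool, called after "Call:" as name(argument=value, ...), one argument or row to a line, values as JSON. jog_arm: Moves the arm, as the interface text tells. Its arguments: {"type":"object","properties":{"motion":{"type":"array","items":{"type":"number"}},"gripper":{"type":"number"}},"required":["motion"]}

```bash
ls -la; mkdir -p pics
python3 - <<'E'
from rig import bot
import cv2,numpy as np,json
s=bot.read_state(); print(s)
for n in ("side","top","wrist"):
    c=bot.get_calibration(n); print(n,{k:np.round(np.array(v),4).tolist() for k,v in c.items() if not isinstance(v,str)})
for n in ("side","top"):
    p,d=bot.capture(n); cv2.imwrite(f"pics/{n}0.png",p[:,:,::-1]); np.save(f"pics/{n}0_d.npy",d)
    print(n,(d>0).mean())
E
```

```text
total 12
drwxr-xr-x  3 agent agent 4096 Dec  6 11:07 .
drwxr-xr-x 23 root  root  4096 Dec  6 11:07 ..
drwxr-xr-x  2 agent agent 4096 Dec  6 11:07 pics
{'time_s': 0.0, 'joint_positions': array([-8.09870143e+01,  3.02788455e+01,  8.21564999e+01, -1.69334790e-03,
        6.76870729e+01, -1.02270687e+01]), 'qvel': array([-0.04957473,  0.02163699, -0.08869355, -0.02091534, -0.08829904,
       -0.00429142]), 'tau': array([-1.58761336e-04, -4.40043318e+01, -1.76593477e+01,  6.31477637e-02,
        5.81213215e-02, -1.64295739e-04]), 'position': array([ 0.20586899, -0.58940282,  0.24357223]), 'tcp_rot': array([[-9.44142592e-01, -3.61720338e-04,  3.29537002e-01],
       [-3.29537012e-01,  2.10593707e-03, -9.44140309e-01],
       [-3.52469437e-04, -9.99997717e-01, -2.10750513e-03]]), 'force': array([ 0.09500697, -0.18943961, -0.6462981 ]), 'moment': array([ 0.00808323,  0.03346674, -0.02404754]), 'opening': 0.9996450456699622}
side {'mtx': [[438.0582, 0.0, 318.9883], [0.0, 438.0582, 237.8688], [0.0, 0.0, 1.0]], 'pose': [[-0.7563, 0.4949, -0.4279, -0.0044], [-0.6542, -0.5694, 0.4978, 0.5285], [0.0027, 0.6564, 0.7544, 1.0284], [0.0, 0.0, 0.0, 1.0]]}
top {'mtx': [[485.367, 0.0, 322.0903], [0.0, 485.367, 231.3906], [0.0, 0.0, 1.0]], 'pose': [[-0.0186, 0.9839, -0.1775, 0.2507], [-0.9998, -0.0198, -0.0048, -0.032], [-0.0082, 0.1774, 0.9841, 1.4519], [0.0, 0.0, 0.0, 1.0]]}
wrist {'mtx': [[344.8757, 0.0, 314.5249], [0.0, 344.8757, 238.178], [0.0, 0.0, 1.0]], 'hand_eye': [[0.0013, -0.9691, -0.2466, -0.0664], [-0.0002, 0.2466, -0.9691, -0.1405], [1.0, 0.0013, 0.0002, 0.0013], [0.0, 0.0, 0.0, 1.0]]}
side 0.9962174479166667
top 0.996064453125
```

View pics/side0.png

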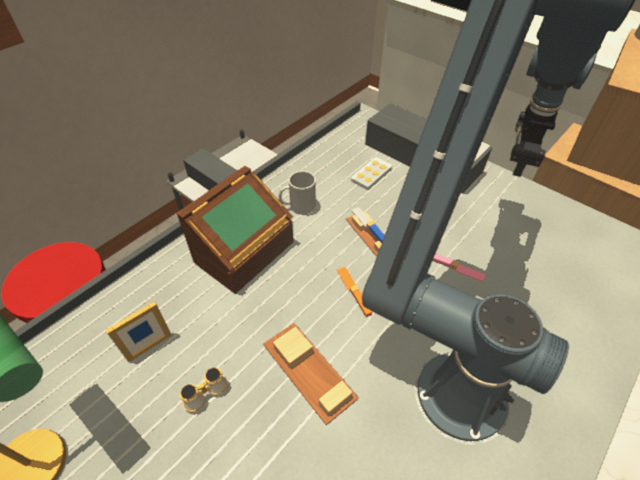

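View pics/top0.png

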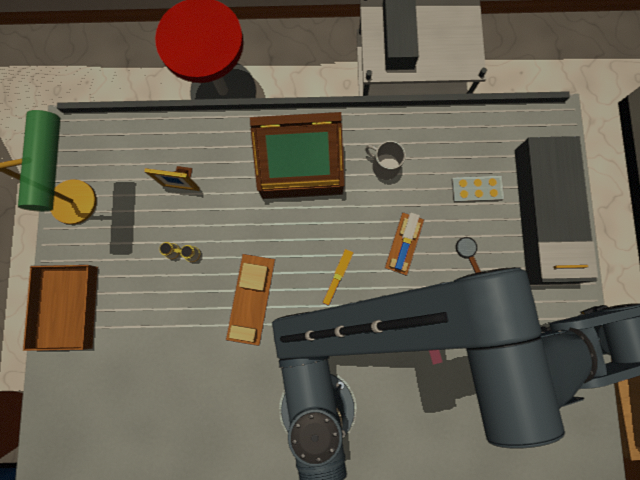

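The top view shows the blue blade on the smaller rest, with its handle near (402,258) and tip near (412,220). The slope is around (297,155), with its front edge and ledge near row 187. The large empty rest at (250,300) and the orange and pink blades are look-alikes. Next I'll measure the blade and slope using depth.

```bash
cat > h.py <<'E'
import numpy as np,cv2
from rig import bot
def rays(n,uv,pose=None):
    c=bot.get_calibration(n);K=np.array(c["mtx"])
    uv=np.atleast_2d(uv).astype(float)
    return np.c_[(uv[:,0]-K[0,2])/K[0,0],-(uv[:,1]-K[1,2])/K[1,1],-np.ones(len(uv))]
def cam(n,s=None):
    c=bot.get_calibration(n)
    if n!="wrist": return np.array(c["pose"])
    T=np.eye(4);T[:3,:3]=s["tcp_rot"];T[:3,3]=s["position"];return T@np.array(c["hand_eye"])
def pts(n,uv,d,s=None):
    uv=np.atleast_2d(uv).astype(int)
    P=rays(n,uv)*d[uv[:,1],uv[:,0]][:,None]; T=cam(n,s); return P@T[:3,:3].T+T[:3,3]
def plane(n,uv,z,s=None):
    T=cam(n,s);r=rays(n,uv)@T[:3,:3].T;o=T[:3,3];return o+r*((z-o[2])/r[:,2])[:,None]
def cloud(n,d,s=None):
    v,u=np.mgrid[0:480,0:640];return pts(n,np.c_[u.ravel(),v.ravel()],d,s).reshape(480,640,3)
E
python3 - <<'E'
from h import *
for n in("top","side"):
    im=cv2.imread(f"pics/{n}0.png");d=np.load(f"pics/{n}0_d.npy");C=cloud(n,d)
    hsv=cv2.cvtColor(im,cv2.COLOR_BGR2HSV)
    if n=="top": print("table z",C[[240,300,200,180],[210,380,360,430],2].round(4))
    blue=cv2.inRange(hsv,(100,120,60),(125,255,255))
    k,l,st,ce=cv2.connectedComponentsWithStats(blue)
    for i in range(1,k):
        if st[i,4]>30: print(n,"blue",st[i],ce[i].round(1),np.median(C[l==i],0).round(4))
    # box around the rest
    g=(hsv[...,0]>35)&(hsv[...,0]<95)&(hsv[...,1]>100)
    k,l,st,ce=cv2.connectedComponentsWithStats(g.astype(np.uint8))
    for i in range(1,k):
        if st[i,4]>300: print(n,"green",st[i],ce[i].round(1),np.median(C[l==i],0).round(4))
    print(n)
im=cv2.imread("pics/top0.png")
cv2.imwrite("pics/slope_crop.png",cv2.resize(im[100:210,235:360],None,fx=6,fy=5,interpolation=cv2.INTER_CUBIC))
cv2.imwrite("pics/rest_crop.png",cv2.resize(im[200:285,370:440],None,fx=7,fy=7,interpolation=cv2.INTER_CUBIC))
E
```

```text
table z [0.0015 0.6549 0.0029 0.0045]
top blue [395 243  14  27 173] [401.7 255.6] [ 0.4282 -0.2554  0.0488]
top green [  18  110   42  101 3095] [ 38.8 159.5] [0.6142 0.601  0.419 ]
top green [ 266  132   64   46 2529] [297.7 154.3] [0.7007 0.0378 0.1675]
top
side blue [370 225  14  16  94] [377.2 231.8] [ 0.4361 -0.2525  0.047 ]
side blue [129 322  23  20 235] [140.2 331.6] [0.6638 0.4131 0.0791]
side green [  0 318  24  59 765] [  8.1 350. ] [0.5457 0.6013 0.4194]
side
```

View pics/slope_crop.png

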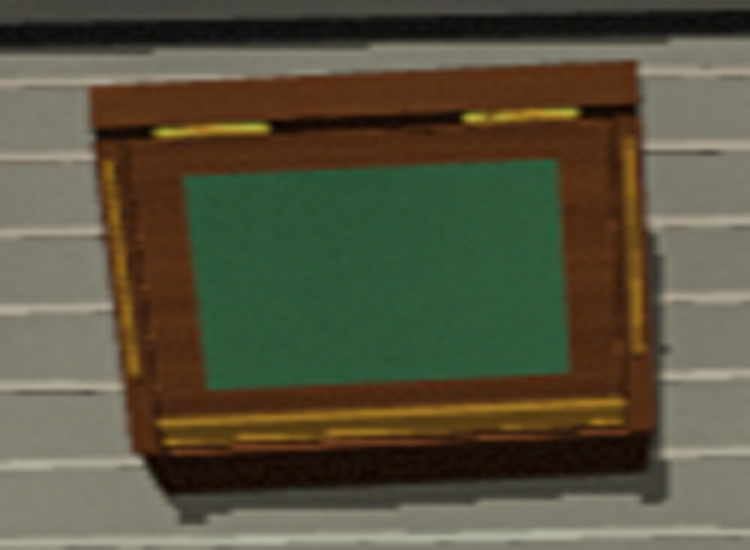

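View pics/rest_crop.png

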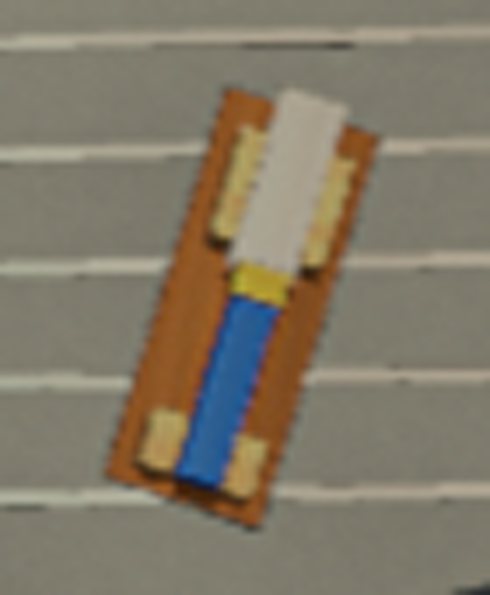

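Run:
```python
from h import *
# rest base corners
q=np.array([(232,88),(380,137),(258,530),(107,478)])/7+[370,200]-0.4
P=plane("top",q,.006); print("rest base",P.round(4).tolist(),"centre",P.mean(0).round(4))
e=lambda a,b:(np.linalg.norm(b-a).round(4),np.degrees(np.arctan2(*(b-a)[[1,0]])).round(2))
print(e(P[2],P[1]),e(P[3],P[0]),e(P[3],P[2]),e(P[0],P[1]))
# blade colour mask -> axis
im=cv2.imread("pics/top0.png");hsv=cv2.cvtColor(im,cv2.COLOR_BGR2HSV);d=np.load("pics/top0_d.npy");C=cloud("top",d)
blue=cv2.inRange(hsv,(100,120,60),(125,255,255));blue[:,:390]=0;blue[:,420:]=0
v,u=np.nonzero(blue);Q=plane("top",np.c_[u,v],.048)[:,:2]
r=cv2.minAreaRect(Q.astype(np.float32)*1000);print("blue rect mm",r, C[blue>0][:,2].mean())
dirn=cv2.fitLine(Q.astype(np.float32),cv2.DIST_L2,0,.01,.01).ravel();print("axis ang",np.degrees(np.arctan2(dirn[1],dirn[0])),dirn)
b=dirn[:2]*np.sign(dirn[0]);pr=(Q-Q.mean(0))@b;print("Q mean",Q.mean(0),pr.min(),pr.max())
# slope felt
g=(hsv[...,0]>35)&(hsv[...,0]<95)&(hsv[...,1]>100);g[:,:260]=0;g[:,335:]=0
g=cv2.erode(g.astype(np.uint8),np.ones((5,5)))>0
X=C[g];m=X.mean(0);w=np.linalg.svd(X-m)[2][2];w*=np.sign(w[2]);print("felt",m,"n",w,"tilt",np.degrees(np.arccos(w[2])),"yaw up-dir",np.degrees(np.arctan2(-w[1],-w[0])))
cr=np.array([(92,88),(637,62)])/[6,5]+[235,100]-0.4
T=plane("top",cr,.212);print("back top corners",T,e(T[1],T[0]))
fe=np.array([(160,424),(625,400)])/[6,5]+[235,100]-0.4
print("felt-front edge cand",pts("top",fe,d))
# scan columns down the front: profile
for u in (280,300,320):
    print(u,[(v,*C[v,u].round(3)) for v in range(172,198)])
```

```text
rest base [[0.566, -0.2716, 0.006], [0.543, -0.3346, 0.006], [0.3738, -0.2734, 0.006], [0.3971, -0.2102, 0.006]] centre [ 0.47   -0.2724  0.006 ]
(np.float64(0.18), np.float64(-19.89)) (np.float64(0.1797), np.float64(-19.97)) (np.float64(0.0673), np.float64(-110.32)) (np.float64(0.0671), np.float64(-110.08))
blue rect mm ((427.6119079589844, -255.23350524902344), (19.071949005126953, 79.2774658203125), 70.7773208618164) 0.04862485458615429
axis ang -19.691896 [ 0.9415182  -0.3369621   0.42788532 -0.25528136]
Q mean [ 0.42788534 -0.25528137] -0.039954430212068036 0.039376097183332424
felt [0.69871813 0.03743132 0.17201953] n [0.95316237 0.02028939 0.30177779] tilt 72.43558759535343 yaw up-dir -178.78056379922725
back top corners [[ 0.79319228  0.16397971  0.212     ]
 [ 0.80269376 -0.0828141   0.212     ]] (np.float64(0.247), np.float64(92.2))
felt-front edge cand [[ 0.631364    0.14553021  0.11962858]
 [ 0.63987973 -0.07340601  0.12507532]]
280 [(172, np.float64(0.658), np.float64(0.089), np.float64(0.145)), (173, np.float64(0.657), np.float64(0.09), np.float64(0.139)), (174, np.floa
[... 4160 characters left out ...]
4(0.626), np.float64(-0.022), np.float64(0.094)), (188, np.float64(0.624), np.float64(-0.022), np.float64(0.092)), (189, np.float64(0.625), np.float64(-0.022), np.float64(0.076)), (190, np.float64(0.625), np.float64(-0.021), np.float64(0.064)), (191, np.float64(0.624), np.float64(-0.021), np.float64(0.056)), (192, np.float64(0.623), np.float64(-0.021), np.float64(0.048)), (193, np.float64(0.624), np.float64(-0.021), np.float64(0.034)), (194, np.float64(0.624), np.float64(-0.021), np.float64(0.021)), (195, np.float64(0.625), np.float64(-0.021), np.float64(0.005)), (196, np.float64(0.624), np.float64(-0.021), np.float64(-0.003)), (197, np.float64(0.619), np.float64(-0.021), np.float64(0.004))]
```

```bash
cat >> h.py <<'E'
from scipy.spatial.transform import Rotation as Ro
def Rblade(yaw,pitch):
    # blade axes: yaw deg about z, pitch deg tip up
    return (Ro.from_euler("z",yaw,degrees=True)*Ro.from_euler("y",-pitch,degrees=True)).as_matrix()
def Rtool(Rb): # tool y=-blade z, tool z=-blade y, tool x=-blade x
    return np.c_[-Rb[:,0],-Rb[:,2],-Rb[:,1]]
def tcp_for(porg,Rb,gx=-24.,gz=9.):
    # TCP for blade origin porg (m)
    return np.asarray(porg)+Rb@np.array([gx,0,gz+3])/1000
def delta(p,R,s=None):
    s=s or bot.read_state();R0=s["tcp_rot"]
    sh=R0.T@(np.asarray(p)-s["position"])*1000
    rv=np.degrees(Ro.from_matrix(R0.T@R).as_rotvec()); return np.r_[sh,rv].round(1)
E
python3 - <<'E'
from h import *
Rb=Rblade(-19.9,0);p=tcp_for([.4796,-.2748,.03+.15],Rb);print(p,delta(p,Rtool(Rb)))
E
```

```text
[ 0.45703308 -0.26663089  0.192     ] [-3.435e+02  5.220e+01 -2.220e+02  1.000e-01  3.910e+01  0.000e+00]
```

Call:
jog_arm(
  motion=[-20,3,-13,0,2,0,-60,9,-39,0,7,0,-105,16,-68,0,12,0,-150,23,-97,0,17,0,-195,30,-126,0,22,0,-240,36,-155,0,27,0,-280,43,-181,0,32,0,-315,48,-204,0,36,0,-335,51,-217,0,38,0,-343.5,52,-222,0,39,0,-343.5,52,-222,0,39,0,-343.5,52,-222,0,39,0],
  gripper=1,
)

```text
time_s: 1.6
position: [0.4568, -0.2682, 0.1926]
tcp_rot: [[-0.941, 0.0, -0.339], [0.339, -0.0, -0.941], [-0.0, -1.0, 0.0]]
force: [-0.1, -0.7, -0.1]
opening: 1.0
```

Run:
```python
from h import *
s=bot.read_state();p,d=bot.capture("wrist");cv2.imwrite("pics/w1.png",p[:,:,::-1]);np.save("pics/w1_d.npy",d)
import pickle;pickle.dump(s,open("pics/w1.pkl","wb"));print(s["time_s"],s["position"],s["tcp_rot"].round(3),s["joint_positions"].round(1))
```

```text
1.6 [ 0.45679655 -0.26816605  0.19261496] [[-0.941  0.    -0.339]
 [ 0.339 -0.    -0.941]
 [-0.    -1.     0.   ]] [-42.5  27.   98.8  -0.   54.1  67.3]
```

View pics/w1.png

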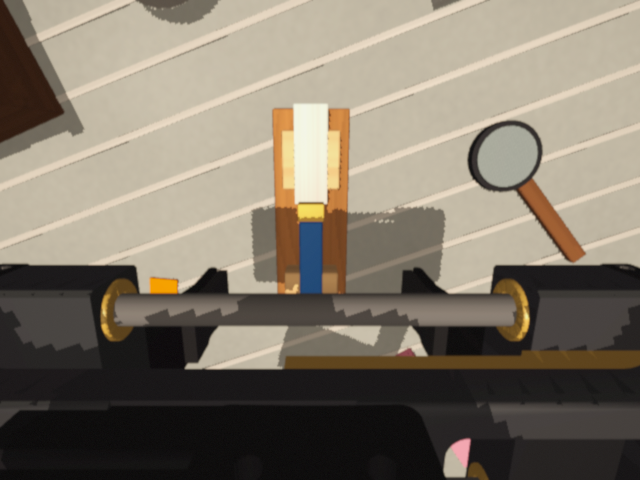

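The wrist view shows the steel blade spanning columns 294–329, its tip at row 104 and the collar joint at row 204. The blue handle is centred near column 311.

Run:
```python
from h import *
import pickle;s=pickle.load(open("pics/w1.pkl","rb"))
im=cv2.imread("pics/w1.png");hsv=cv2.cvtColor(im,cv2.COLOR_BGR2HSV)
roi=np.zeros(im.shape[:2],bool);roi[90:295,285:345]=1
steel=roi&(hsv[...,1]<60)&(hsv[...,2]>200)
blue=roi&(hsv[...,0]>98)&(hsv[...,0]<125)&(hsv[...,1]>120)
for nm,m,z in(("steel",steel,.033),("blue",blue,.048)):
    v,u=np.nonzero(m);m2=(m*255).astype(np.uint8)
    r=cv2.minAreaRect(np.c_[u,v].astype(np.float32));bx=cv2.boxPoints(r)
    Q=plane("wrist",bx,z,s);print(nm,bx.round(1).tolist(),Q[:,:2].round(4).tolist(),"c",Q.mean(0)[:2].round(4))
    o=np.array([.4796,-.2748]);b=np.array([.9403,-.3404]);l=np.array([.3404,.9403])
    for c in Q: print("  blade frame",((c[:2]-o)@b).round(4),((c[:2]-o)@l).round(4))
```

```text
steel [[292.0, 103.0], [328.0, 103.0], [328.0, 203.0], [292.0, 203.0]] [[0.5612, -0.2879], [0.5512, -0.3155], [0.4737, -0.2883], [0.4845, -0.2587]] c [ 0.5177 -0.2876]
  blade frame 0.0812 0.0155
  blade frame 0.0812 -0.0139
  blade frame -0.0009 -0.0147
  blade frame -0.0009 0.0168
blue [[300.0, 292.0], [300.0, 223.0], [321.0, 223.0], [321.0, 292.0]] [[0.4095, -0.2388], [0.4681, -0.2607], [0.462, -0.2774], [0.4031, -0.2564]] c [ 0.4357 -0.2583]
  blade frame -0.0782 0.0099
  blade frame -0.0157 0.0093
  blade frame -0.0156 -0.0084
  blade frame -0.0782 -0.0087
```

Run:
```python
from h import *
Rb=Rblade(-19.9,0);p=tcp_for([.4798,-.2743,.03],Rb);print(p,delta(p,Rtool(Rb)))
```

```text
[ 0.45723308 -0.26613089  0.042     ] [ 2.000e-01  1.507e+02 -2.200e+00 -0.000e+00  1.000e-01 -0.000e+00]
```

Call:
jog_arm(
  motion=[0,15,-2,0,0,0,0,45,-2,0,0,0,0,80,-2,0,0,0,0,110,-2,0,0,0,0,130,-2,0,0,0,0,143,-2,0,0,0,0,150.5,-2,0,0,0,0,150.5,-2,0,0,0,0,150.5,-2,0,0,0],
  gripper=1,
)

```text
time_s: 2.78
position: [0.4582, -0.2657, 0.0426]
tcp_rot: [[-0.941, 0.001, -0.338], [0.338, -0.001, -0.941], [-0.001, -1.0, 0.001]]
force: [-0.5, -0.1, -0.7]
opening: 1.002
```

Call:
jog_arm(
  motion=[0,0,0,0,0,0,0,0,0,0,0,0,0,0,0,0,0,0,0,0,0,0,0,0,0,0,0,0,0,0,0,0,0,0,0,0,0,0,0,0,0,0,0,0,0,0,0,0],
  gripper=0,
)

```text
time_s: 3.78
position: [0.4578, -0.2653, 0.042]
tcp_rot: [[-0.941, -0.0, -0.338], [0.338, 0.0, -0.941], [0.0, -1.0, -0.0]]
force: [-0.4, 0.0, 0.1]
opening: 0.225
```

```bash
cat >> h.py <<'E'
E0=np.array([.6396,.0345,.116]);SY=2.2;SP=31.5
GRASP=(-23.4,9.)  # x,z of grasp point in blade frame
def ins(d,h,pitch=SP,E=None,yaw=None,lat=0):
    # tip middle at d mm in, h mm along flap normal from flap_edge
    E=E0 if E is None else E; yaw=SY if yaw is None else yaw
    Rs=Rblade(yaw,SP);Rb=Rblade(yaw,pitch)
    tip=E+Rs@np.array([d,lat,h])/1000; org=tip-Rb@np.array([80,0,1.5])/1000
    return tcp_for(org,Rb,*GRASP),Rtool(Rb),tip,org
E
python3 - <<'E'
from h import *
p,R,tip,org=ins(-60,30);print(p,tip,org,delta(p,R))
s=bot.read_state();print(s["position"],s["joint_positions"].round(1))
E
```

```text
[0.47923569 0.02833942 0.06515566] [0.57281589 0.03193441 0.11022929] [0.50543813 0.02934602 0.06715045] [  79.1  -23.1 -283.6   -6.   -21.4   31.1]
[ 0.45775402 -0.26531199  0.04201326] [-42.2  41.7 104.    0.   34.3  67.6]
```

Call:
jog_arm(
  motion=[0,-5,0,0,0,0,0,-20,0,0,0,0,0,-50,0,0,0,0,0,-85,0,0,0,0,0,-120,0,0,0,0,0,-145,0,0,0,0,0,-150,0,0,0,0,0,-150,0,0,0,0],
  gripper=0,
)

```text
time_s: 4.78
position: [0.4576, -0.2652, 0.1922]
tcp_rot: [[-0.941, 0.0, -0.338], [0.338, -0.0, -0.941], [-0.0, -1.0, 0.0]]
force: [0.4, 0.2, -1.5]
opening: 0.227
```

Run:
```python
from h import *
p,R,tip,org=ins(-60,30);print(p,delta(p,R));s=bot.read_state();print(s["force"],s["moment"])
p,d=bot.capture("wrist");cv2.imwrite("pics/w2.png",p[:,:,::-1])
```

```text
[0.47923569 0.02833942 0.06515566] [  78.8  127.1 -283.5   -6.   -21.4   31.1]
[ 0.36114245  0.18157139 -1.51677831] [0.07104886 0.08225064 0.03068188]
```

View pics/w2.png

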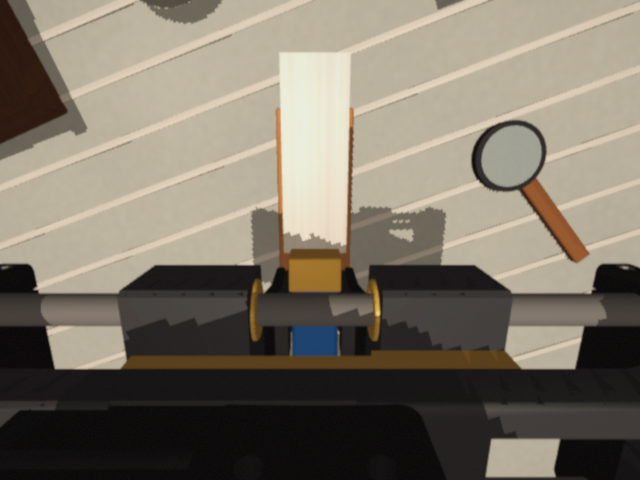

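The blade is held straight in the jaws (steel at columns 280–350, tip at row 52). Next I'll move to a pose high in front of the slope.

Run:
```python
from h import *
p,R,t,o=ins(-75,60);print(p,t,delta(p,R))
s=bot.read_state();print(s["tcp_rot"].round(3))
d0=delta(p,R)
for f in (.3,.6):
    print(f, (np.r_[d0[:3]*f,d0[3:]*f]).round(1))
```

```text
[0.45079212 0.02724673 0.08289739] [0.54437232 0.03084172 0.12797102] [ 104.7  108.9 -272.7   -6.   -21.4   31.2]
[[-0.941 -0.001 -0.338]
 [ 0.338  0.001 -0.941]
 [ 0.001 -1.    -0.001]]
0.3 [ 31.4  32.7 -81.8  -1.8  -6.4   9.4]
0.6 [  62.8   65.3 -163.6   -3.6  -12.8   18.7]
```

Call:
jog_arm(
  motion=[5,2,-13,-0.3,-1,1.5,16,10,-45,-1,-3.5,5,31,25,-82,-1.8,-6.4,9.4,47,40,-122,-2.7,-9.6,14,63,58,-164,-3.6,-12.8,18.7,79,75,-205,-4.5,-16,23.3,92,92,-240,-5.3,-19,27.5,101,104,-264,-5.8,-20.8,30.2,104.7,109,-272.7,-6,-21.4,31.2,104.7,109,-272.7,-6,-21.4,31.2,104.7,109,-272.7,-6,-21.4,31.2,104.7,109,-272.7,-6,-21.4,31.2],
  gripper=0,
)

```text
time_s: 6.32
position: [0.462, 0.036, 0.092]
tcp_rot: [[-0.853, 0.52, 0.049], [0.008, 0.106, -0.994], [-0.522, -0.848, -0.094]]
force: [0.3, 0.8, -1.7]
opening: 0.228
```

Run:
```python
from h import *
import pickle
p,R,t,o=ins(-75,60);s=bot.read_state();print(s["position"],p,delta(p,R),s["joint_positions"].round(1))
pickle.dump(s,open("pics/w3.pkl","wb"))
p,d=bot.capture("wrist");cv2.imwrite("pics/w3.png",p[:,:,::-1]);np.save("pics/w3_d.npy",d)
p,d=bot.capture("side");cv2.imwrite("pics/s3.png",p[:,:,::-1])
```

```text
[0.46196169 0.03596037 0.09201687] [0.45079212 0.02724673 0.08289739] [14.2  1.   9.   4.9 -2.3 -0.1] [-19.6  38.6 135.4 143.   27.1 -72.9]
```

View pics/w3.png

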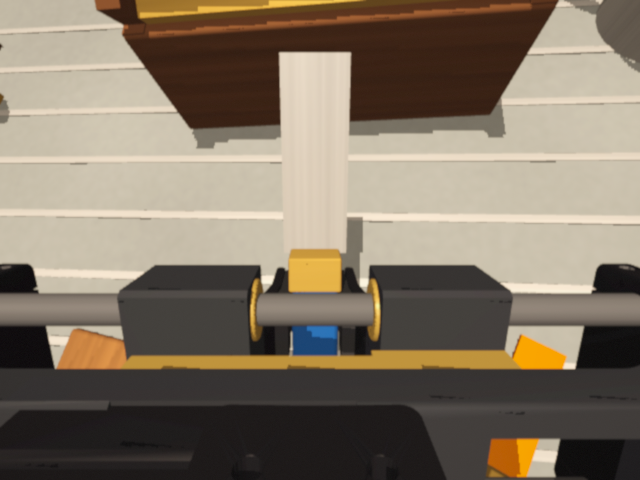

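View pics/s3.png

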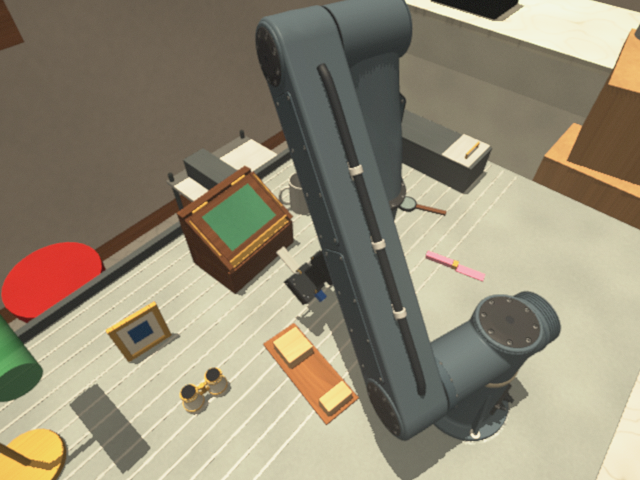

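The wrist view shows the blade tip at row 52 in front of the box. The flap edge runs across the top at about rows 10–20. Joint 4 has flipped to 143 and j5 is small, so this pose is near a wrist singularity. I'll identify a kinematic model from the recorded states before going closer.

```bash
cat > kin.py <<'E'
import numpy as np
from scipy.optimize import least_squares
from scipy.spatial.transform import Rotation as Ro
R0=np.array([[0,0,-1],[-1,0,0],[0,1,0]],float) # cols tool x=-fy, y=fz, z=-fx
def fk(q,k):
    a1,lat,d1,L2,a3,L3,lt=k
    q=np.radians(q);z=lambda a:Ro.from_euler("z",a).as_matrix();y=lambda a:Ro.from_euler("y",a).as_matrix()
    p=np.array([a1,lat,d1]);R=z(q[0]);p=R@p
    R=R@y(q[1]);p=p+R@[0,0,L2];R=R@y(q[2]);p=p+R@[a3,0,L3];R=R@z(q[3])@y(q[4]);p=p+R@[0,0,lt];R=R@z(q[5])
    return p,R@R0
LIM=np.array([[-176.69,176.69],[-43.24,126.21],[12.49,139.97],[-82,262],[0,151.66],[-163.58,163.58]])
E
python3 - <<'E'
from h import *;from kin import *;import pickle
S=[bot.read_state(),pickle.load(open("pics/w1.pkl","rb"))]
D=[(S[0]["joint_positions"],S[0]["position"],S[0]["tcp_rot"]),(S[1]["joint_positions"],S[1]["position"],S[1]["tcp_rot"]),
([-80.987,30.2788,82.1565,-.0017,67.687,-10.227],[.20587,-.5894,.24357],None),([-42.2,41.7,104.,0,34.3,67.6],[.45775,-.26531,.04201],None)]
print("qvel",S[0]["qvel"].round(2))
for q,p,R in D[:2]: 
    r=fk(q,np.zeros(7))[1];print(np.abs(r-R).max())
f=lambda k:np.concatenate([fk(q,k)[0]-p for q,p,_ in D])
r=least_squares(f,[.0,.11,.3,.4,.0,.4,.3]);print(r.x.round(4),np.abs(r.fun).max())
np.save("k.npy",r.x)
E
```

```text
qvel [ -1.16  -1.67  -2.2  -10.7   -0.23   9.96]
4.440892098500626e-16
6.106226635438361e-16
[0.0006 0.111  0.2757 0.5864 0.1139 0.3917 0.2838] 6.216675732473309e-05
```

```bash
cat >> kin.py <<'E'
K=np.load("k.npy")
def ik(p,R,seed):
    def f(q):
        a,b=fk(q,K);return np.r_[(a-p)*10,Ro.from_matrix(b.T@R).as_rotvec()]
    best=None
    for sd in seed:
        r=least_squares(f,np.clip(sd,LIM[:,0]+.1,LIM[:,1]-.1),bounds=(LIM[:,0],LIM[:,1]),x_scale=10.,xtol=1e-12,ftol=1e-12,gtol=1e-12)
        if best is None or r.cost<best[0]: best=(r.cost,r.x)
        if r.cost<1e-8: break
    return best
E
cat > plan.py <<'E'
from h import *;from kin import *
H=E0+Rblade(SY,SP)@np.array([.160,0,0])
def lift(th,d,h,dp=0,lat=0):
    # blade rigidly turned with flap by th rad about hinge; dp: extra pitch of blade about tip deg
    p,R,tip,org=ins(d,h,pitch=SP+dp,lat=lat)
    ax=Rblade(SY,0)[:,1];M=Ro.from_rotvec(ax*th).as_matrix()
    return H+M@(p-H),M@R
E
python3 - <<'E'
from plan import *
for lat in (0,-70):
  for br,seed in (("A",[-10,40,105,5,20,80]),("B",[-10,40,105,175,20,-90])):
    prev=seed
    print("lat",lat,br)
    for nm,(p,R) in [("pre d%d h%d"%(d,h),ins(d,h,lat=lat)[:2]) for d,h in((-75,60),(-60,30),(-40,10),(-20,-3.5),(25,-3.5))]+[("th%.2f"%t,lift(t,25,-3.5,lat=lat)) for t in np.arange(.1,1.15,.2)]:
        c,q=ik(p,R,[prev,seed]);prev=q
        print(nm,p.round(3),"cost %.1e"%c,q.round(1))
E
```

```text
lat 0 A
pre d-75 h60 [0.451 0.027 0.083] cost 7.4e-31 [-17.4  40.7 137.4 159.3  29.7 -88.7]
pre d-60 h30 [0.479 0.028 0.065] cost 3.5e-30 [-15.6  42.8 133.2 159.9  27.7 -87.4]
pre d-40 h10 [0.507 0.029 0.059] cost 4.9e-29 [-14.2  43.1 129.1 158.8  24.1 -84.6]
pre d-20 h-3 [0.531 0.03  0.057] cost 2.0e-27 [-13.1  42.8 125.5 156.6  20.4 -81.1]
pre d25 h-3 [0.569 0.032 0.081] cost 2.8e-30 [-11.7  39.3 119.6 142.9  12.  -65.5]
th0.10 [0.558 0.031 0.102] cost 5.6e-30 [-11.2  34.9 116.8  61.6   6.6  16.4]
th0.30 [0.543 0.031 0.147] cost 5.6e-30 [-10.1  28.8 109.1   6.4  28.2  72.4]
th0.50 [0.538 0.031 0.195] cost 2.2e-27 [-8.9 26.5 99.5  0.7 51.2 78.4]
th0.70 [0.541 0.031 0.242] cost 1.5e-29 [-7.8 27.5 88.4 -1.6 72.7 80.6]
th0.90 [0.555 0.031 0.288] cost 1.3e-29 [-6.7 31.  76.1 -3.1 92.7 81.5]
th1.10 [0.577 0.032 0.33 ] cost 1.5e-28 [ -5.8  36.4  62.8  -4.5 112.   81.5]
lat 0 B
pre d-75 h60 [0.451 0.027 0.083] cost 4.1e-30 [-17.4  40.7 137.4 159.3  29.7 -88.7]
pre d-60 h30 [0.479 0.028 0.065] cost 7.1e-30 [-15.6  42.8 133.2 159.9  27.7 -87.4]
pre d-40 h10 [0.507 0.029 0.059] cost 2.8e-29 [
[... 1813 characters left out ...]
-30 [-25.   42.9 128.3 144.1  24.1 -80.2]
pre d-20 h-3 [ 0.533 -0.04   0.057] cost 6.3e-30 [-23.3  42.7 124.8 140.8  20.9 -74.9]
pre d25 h-3 [ 0.572 -0.038  0.081] cost 2.9e-30 [-21.   39.4 119.  122.6  14.2 -53.5]
th0.10 [ 0.561 -0.039  0.102] cost 6.5e-30 [-20.3  35.  116.2  64.   10.6   6. ]
th0.30 [ 0.546 -0.039  0.147] cost 1.2e-28 [-18.5  29.  108.6  10.3  29.3  61. ]
th0.50 [ 0.54  -0.039  0.195] cost 1.3e-30 [-16.5  26.7  99.    1.2  51.6  70.6]
th0.70 [ 0.544 -0.039  0.242] cost 1.0e-30 [-14.5  27.7  87.9  -2.6  72.6  74.2]
th0.90 [ 0.557 -0.039  0.288] cost 4.2e-29 [-12.8  31.2  75.7  -5.1  92.5  75.6]
th1.10 [ 0.579 -0.038  0.33 ] cost 9.8e-28 [-11.3  36.7  62.4  -7.5 111.6  75.6]
```

The model fits to 0.06 mm. The whole path is reachable and continuous, and a lateral offset of about −50 mm eases the singular part. I'll move closer and measure the flap edge with the wrist camera.

Run:
```python
from plan import *
p,R,t,o=ins(-40,15,lat=-50);s=bot.read_state();print(s["position"],s["joint_positions"].round(1),p,t,delta(p,R))
```

```text
[0.46009597 0.03735237 0.09129746] [-19.5  38.6 135.5 142.5  26.9 -72.4] [ 0.50602702 -0.02066824  0.06281603] [ 0.59960722 -0.01707325  0.10788966] [-25.1  41.5  62.7   5.1  -2.4   0.2]
```

Call:
jog_arm(
  motion=[0,0,0,0,0,0,0,0,0,0,0,0],
)

```text
time_s: 6.68
position: [0.4634, 0.0356, 0.0936]
tcp_rot: [[-0.851, 0.523, 0.049], [0.009, 0.108, -0.994], [-0.525, -0.846, -0.096]]
force: [1.1, 0.1, -0.1]
opening: 0.224
```

Run:
```python
from plan import *
p,R,t,o=ins(-40,15,lat=-50);s=bot.read_state();print(s["position"],delta(p,R))
```

```text
[0.46342579 0.03558352 0.09360097] [-20.6  42.2  61.    5.   -2.4  -0.3]
```

Call:
jog_arm(
  motion=[-2,4,6,0.5,-0.2,0,-5,10,16,1.3,-0.6,0,-9,18,27,2.2,-1,0,-13,27,39,3.2,-1.5,0,-17,35,50,4.1,-2,0,-20,41,59,4.8,-2.3,-0.3,-20.6,42.2,61,5,-2.4,-0.3,-20.6,42.2,61,5,-2.4,-0.3,-20.6,42.2,61,5,-2.4,-0.3],
)

```text
time_s: 7.8
position: [0.5048, -0.0199, 0.0627]
tcp_rot: [[-0.853, 0.521, 0.04], [-0.034, 0.021, -0.999], [-0.521, -0.853, -0.0]]
force: [-0.2, 0.2, -0.5]
opening: 0.226
```

Run:
```python
from plan import *
import pickle
p,R,t,o=ins(-40,15,lat=-50);s=bot.read_state();print(s["position"],delta(p,R),s["joint_positions"].round(1),s["qvel"].round(2))
pickle.dump(s,open("pics/w4.pkl","wb"))
p,d=bot.capture("wrist");cv2.imwrite("pics/w4.png",p[:,:,::-1]);np.save("pics/w4_d.npy",d)
```

```text
[ 0.50479918 -0.01992747  0.06270884] [-1.1  0.5  0.8  0.1  0.   0.1] [-22.2  42.3 129.3 147.9  24.  -81.4] [0.04 0.01 0.02 0.04 0.04 0.02]
```

View pics/w4.png

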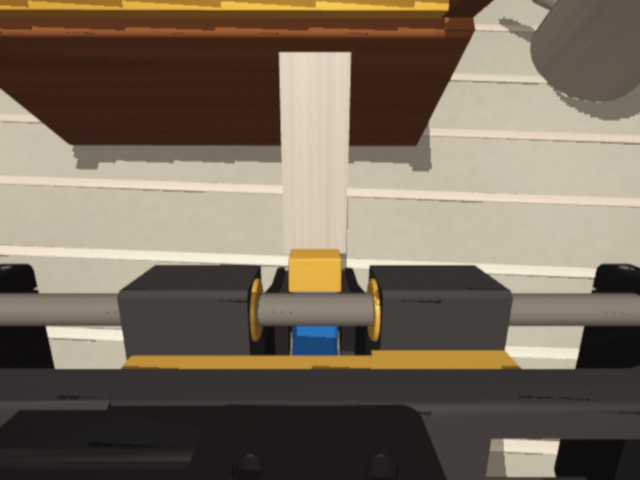

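Run:
```python
from plan import *
import pickle
s=pickle.load(open("pics/w4.pkl","rb"));im=cv2.imread("pics/w4.png")
c=bot.get_calibration("wrist");Kc=np.array(c["mtx"]);T=np.linalg.inv(cam("wrist",s))
def proj(P):
    X=T[:3,:3]@P+T[:3,3];x=X/-X[2];return (Kc[0,0]*x[0]+Kc[0,2],-Kc[1,1]*x[1]+Kc[1,2])
Rs=Rblade(SY,SP)
for nm,d,h in(("flap under",0,0),("flap top edge",0,8),("ledge front top",-15,-7),("ledge under flap",0,-7)):
    print(nm,[np.round(proj(E0+Rs@np.array([d,l,h])/1000),1) for l in(110,0,-50,-110)])
Rz=Rblade(SY,0);O=E0-Rz@np.array([-.071,0,.116]);print("slope origin",O)
for l in (125,-125): print("bottom front",np.round(proj(O+Rz@np.array([-.0875,l/1000,0])),1))
s_tip=s["position"]+s["tcp_rot"]@np.array([-(80+23.4),12-1.5-0,0])/1000*1
print("tip proj",np.round(proj(s_tip),1))
cv2.imwrite("pics/w4c.png",cv2.resize(im[0:60,230:500],None,fx=2.9,fy=8,interpolation=cv2.INTER_CUBIC))
d=np.load("pics/w4_d.npy");C=cloud("wrist",d,s)
L=(C-E0)@Rs*1000
for u in(100,250,400):print(u,[(v,*L[v,u].round(1)) for v in range(0,44,2)])
```

```text
flap under [array([-75.2, -43.5]), array([191.5, -43.6]), array([312.8, -43.6]), array([458.4, -43.6])]
flap top edge [array([-97.7, -54.6]), array([184.4, -54.7]), array([312.7, -54.8]), array([466.7, -54.8])]
ledge front top [array([-48.4,   4.8]), array([200. ,   4.7]), array([312.9,   4.7]), array([448.5,   4.6])]
ledge under flap [array([-57.5, -34.7]), array([197.1, -34.7]), array([312.9, -34.8]), array([451.8, -34.8])]
slope origin [ 7.10547667e-01  3.72255344e-02 -2.77555756e-17]
bottom front [ 70.4 146.2]
bottom front [417.8 146.2]
tip proj [310.6  56.2]
100 [(0, np.float64(-13.7), np.float64(43.2), np.float64(-5.5)), (2, np.float64(-14.5), np.float64(43.2), np.float64(-5.4)), (4, np.float64(-15.6), np.float64(42.9), np.float64(-4.6)), (6, np.float64(-16.5), np.float64(42.8), np.float64(-4.2)), (8, np.float64(-16.8), np.float64(43.7), np.float64(-5.6)), (10, np.float64(-17.4), np.float64(44.1), np.float64(-6.1)), (12, np.float64(-17.1), np.float64(45.8), np.float64(-9.0)), (14, np.float64(-17.4), np.float64(46.8), np.float64(-10.6)), (16, np.float64(-17.6), np.float64(48.0),
[... 2879 characters left out ...]
-13.8)), (22, np.float64(-19.8), np.float64(-90.3), np.float64(-13.3)), (24, np.float64(-20.9), np.float64(-90.2), np.float64(-12.6)), (26, np.float64(-22.1), np.float64(-90.0), np.float64(-11.3)), (28, np.float64(-22.7), np.float64(-90.2), np.float64(-12.0)), (30, np.float64(-23.9), np.float64(-89.9), np.float64(-10.6)), (32, np.float64(-25.1), np.float64(-89.7), np.float64(-9.4)), (34, np.float64(-25.4), np.float64(-90.2), np.float64(-11.2)), (36, np.float64(-26.3), np.float64(-90.2), np.float64(-10.8)), (38, np.float64(-26.9), np.float64(-90.4), np.float64(-11.8)), (40, np.float64(-27.6), np.float64(-90.6), np.float64(-12.3)), (42, np.float64(-28.3), np.float64(-90.8), np.float64(-12.9))]
```

View pics/w4c.png

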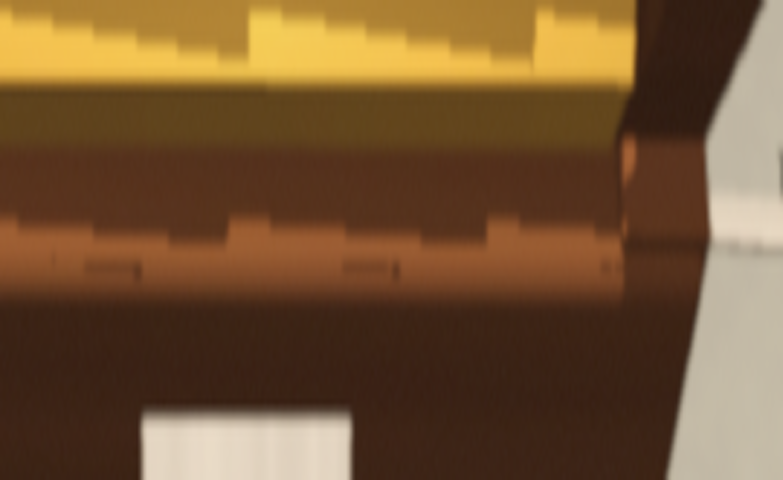

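Run:
```python
from plan import *
import pickle
s=pickle.load(open("pics/w4.pkl","rb"));d=np.load("pics/w4_d.npy")
Rt=s["tcp_rot"];C=cloud("wrist",d,s)
Rb=np.c_[-Rt[:,0],-Rt[:,2],-Rt[:,1]]
org=s["position"]-Rb@np.array([GRASP[0],0,12])/1000   # nominal blade origin
B=(C-org)@Rb*1000   # blade frame mm
st=B[56:200,290:342].reshape(-1,3);print("steel top z",np.median(st[:,2]),np.polyfit(st[:,0],st[:,2],1), "y",B[100:200,280].mean(0),B[100:200,349].mean(0))
# tip by plane z=3
Tw=cam("wrist",s);r=(rays("wrist",[[300,52],[330,52]])@Tw[:3,:3].T)@Rb;o=(Tw[:3,3]-org)@Rb
for zz in (3,):
    t=(zz/1000-o[2])/r[:,2];print("tip edge in blade frame",(o+r*t[:,None])*1000)
for u0,u1 in((5,120),(120,260),(370,440)):
    f=B[1:10,u0:u1].reshape(-1,3);print("ledge top",u0,np.median(f,0).round(1),"pitch deg",np.degrees(np.arctan(np.polyfit(f[:,0],f[:,2],1)[0])).round(1))
    r=(rays("wrist",[[(u0+u1)/2,10.5]])@Tw[:3,:3].T)@Rb;zz=np.median(f[:,2])/1000;print("  front edge x at that z",((o+r*((zz-o[2])/r[:,2])[:,None])*1000).round(1))
# flatness: ledge front edge line
im=cv2.imread("pics/w4.png").astype(int)
g=im[...,1]+im[...,2]
for u in range(10,450,60): print(u,np.argmin(np.diff(g[4:16,u]))+4.5+0,end="; ")
```

```text
steel top z 3.4937923836376763 [-0.02207321  5.2986254 ] y [ 42.87995045  21.10211132 -81.30058832] [ 42.87577177 -24.48854426 -83.40537044]
tip edge in blade frame [[81.1368758   4.13590903  3.        ]
 [81.12664275 -7.66948351  3.        ]]
ledge top 5 [105.3 108.7 -18.7] pitch deg -68.6
  front edge x at that z [[103.2 108.9 -18.7]]
ledge top 120 [105.2  52.9 -18.6] pitch deg -68.7
  front edge x at that z [[103.1  53.  -18.6]]
ledge top 370 [105.1 -40.8 -18.3] pitch deg -68.7
  front edge x at that z [[102.9 -41.2 -18.3]]
10 9.5; 70 9.5; 130 9.5; 190 9.5; 250 9.5; 310 9.5; 370 9.5; 430 9.5;
```

```bash
python3 - <<'E'
s=open("h.py").read().replace("E0=np.array([.6396,.0345,.116])","E0=np.array([.6396,.0345,.116])+np.array([-.0042,-.0001,-.0008])")
open("h.py","w").write(s)
E
python3 - <<'E'
from plan import *
p,R,t,o=ins(-22,6,lat=-50);print(E0,delta(p,R))
E
```

```text
[0.6354 0.0344 0.1152] [-15.    8.    0.8   0.    0.1   0.1]
```

Call:
jog_arm(
  motion=[-2,1,0,0,0,0,-6,3,0,0,0,0,-10,5,0,0,0,0,-13.5,7,0,0,0,0,-15,8,0.8,0,0,0,-15,8,0.8,0,0,0,-15,8,0.8,0,0,0],
)

```text
time_s: 8.72
position: [0.5221, -0.0204, 0.0636]
tcp_rot: [[-0.853, 0.521, 0.039], [-0.033, 0.021, -0.999], [-0.522, -0.853, -0.0]]
force: [0.8, -0.4, -3.0]
opening: 0.228
```

```bash
cat > look.py <<'E'
from plan import *
import pickle,sys
n=sys.argv[1];s=bot.read_state();p,d=bot.capture("wrist");cv2.imwrite(f"pics/{n}.png",p[:,:,::-1])
pickle.dump(s,open(f"pics/{n}.pkl","wb"));np.save(f"pics/{n}_d.npy",d)
print(s["position"].round(4),s["force"].round(2),s["time_s"])
im=p[:,:,::-1];cv2.imwrite(f"pics/{n}c.png",cv2.resize(im[0:110,220:480],None,fx=3,fy=5,interpolation=cv2.INTER_CUBIC))
E
python3 look.py w5
```

```text
[ 0.5221 -0.0204  0.0636] [ 0.77 -0.42 -3.02] 8.725
```

View pics/w5c.png

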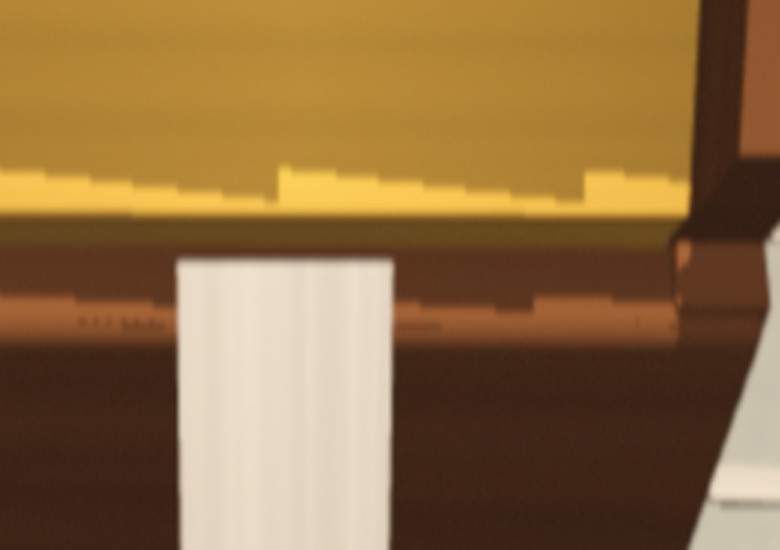

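Run:
```python
from plan import *
import pickle
Rs=Rblade(SY,SP)
def row(n,r0,r1,cols):
    im=cv2.imread(f"pics/{n}.png").astype(float).sum(2);g=im[r0:r1,cols[0]:cols[1]].mean(1);dg=-np.diff(g);i=np.argmax(dg)
    a,b,c=dg[i-1:i+2];return r0+i+0.5+.5*(a-c)/(a-2*b+c)
A=[];b=[]
for n,r0,r1 in(("w4",4,16),("w5",36,50)):
    s=pickle.load(open(f"pics/{n}.pkl","rb"));v=row(n,r0,r1,(360,430))
    Tw=cam("wrist",s);r=Rs.T@Tw[:3,:3]@rays("wrist",[[395,v]])[0];o=Rs.T@(Tw[:3,3]-E0)*1000
    # line in x,z of slope frame
    nn=np.array([r[2],-r[0]]);nn/=np.linalg.norm(nn);A.append(nn);b.append(nn@o[[0,2]])
    print(n,v,"x at z=-7:",o[0]+r[0]*(-7-o[2])/r[2],"dx/dz",r[0]/r[2])
    # tip
    st=cv2.imread(f"pics/{n}.png").astype(float).sum(2)[45:62,290:340].mean(1);i=np.argmax(np.diff(st));print(" tip row",45+i+.5)
    d=np.load(f"pics/{n}_d.npy");C=cloud("wrist",d,s);L=(C-E0)@Rs*1000
    f=L[(1 if n=="w4" else 5):int(v)-1,370:430].reshape(-1,3);print(" ledge depth median",np.median(f,0).round(2),f[:,2].std(),np.polyfit(f[:,0],f[:,2],1))
print("triangulated x,z",np.linalg.solve(np.array(A),np.array(b)))
```

```text
w4 9.857940446650124 x at z=-7: -13.554752520947716 dx/dz -0.34726331761317253
 tip row 51.5
 ledge depth median [-11.6  -87.64  -6.01] 11.794920452411915 [ -2.68573668 -37.25927111]
w5 42.5866621908918 x at z=-7: -13.652735748920641 dx/dz -0.27190734766184865
 tip row 51.5
 ledge depth median [ -6.34 -87.58  -5.95] 7.850156006122172 [ -0.92090088 -11.53170542]
triangulated x,z [-14.00628915  -5.6997284 ]
```

```bash
sed -i 's/np.array(\[-.0042,-.0001,-.0008\])/np.array([-.0045,-.0001,-.0004])/' h.py
python3 - <<'E'
from plan import *
for d,h in((-7,2),(-7,-3.5),(28,-3.5)):
    p,R,t,o=ins(d,h,lat=-50);print(d,h,delta(p,R))
E
```

```text
-7 2 [-14.9   3.2  -0.4   0.    0.    0.1]
-7 -3.5 [-14.9   8.7  -0.4   0.    0.    0.1]
28 -3.5 [-49.9   8.7  -0.3   0.    0.    0.1]
```

Call:
jog_arm(
  motion=[-4,1,0,0,0,0,-9,2,0,0,0,0,-13,3,0,0,0,0,-15,3.2,-0.4,0,0,0,-15,4,-0.4,0,0,0,-15,5,-0.4,0,0,0,-15,6,-0.4,0,0,0,-15,7,-0.4,0,0,0,-15,7.8,-0.4,0,0,0,-15,8.7,-0.4,0,0,0,-15,8.7,-0.4,0,0,0,-15,8.7,-0.4,0,0,0],
)

```text
time_s: 10.28
position: [0.5396, -0.0193, 0.064]
tcp_rot: [[-0.852, 0.521, 0.039], [-0.033, 0.021, -0.999], [-0.522, -0.853, -0.0]]
force: [0.4, 0.5, -1.2]
opening: 0.225
```

```bash
python3 look.py w6
python3 - <<'E'
from plan import *
print(delta(*ins(-7,-3.5,lat=-50)[:2]))
E
```

```text
[ 0.5396 -0.0193  0.064 ] [ 0.43  0.49 -1.24] 10.275
[0.3 0.  0.  0.  0.  0. ]
```

View pics/w6c.png

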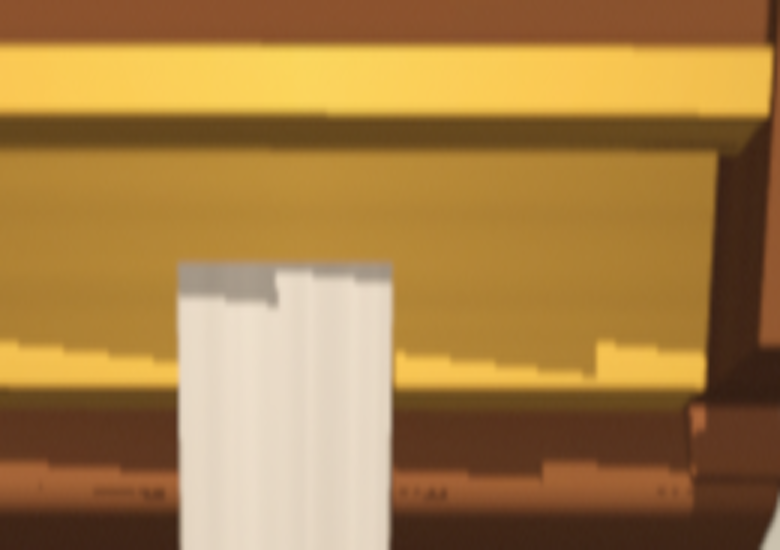

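The crop shows the flap's front face at rows 23–30 with its underside edge near row 30, and the ledge's front edge near row 77. The tip is at row 52, lying over the ledge in front of the flap. Next I'll check heights against the prediction.

Run:
```python
from plan import *
import pickle
s=pickle.load(open("pics/w6.pkl","rb"));im=cv2.imread("pics/w6.png").astype(float)
Rs=Rblade(SY,SP);Kc=np.array(bot.get_calibration("wrist")["mtx"]);T=np.linalg.inv(cam("wrist",s))
def prow(d,h,l=-90):
    X=T[:3,:3]@(E0+Rs@np.array([d,l,h])/1000)+T[:3,3];return (-Kc[1,1]*X[1]/-X[2]+Kc[1,2]).round(1)
print("pred: flap top",prow(0,8),"flap under",prow(0,0),"ledge front",prow(-15,-7),"tip top",prow(-7.3,-2,-50),"tip bottom",prow(-7.3,-5,-50))
g=im[:,385:445].mean((1));
for r in range(5,82): print(r,g[r].round(0).astype(int).tolist(),end=" | " if r%5 else "\n")
```

```text
pred: flap top 27.3 flap under 34.5 ledge front 80.3 tip top 56.8 tip bottom 58.7
5 [45, 82, 138]
6 [45, 81, 137] | 7 [44, 81, 136] | 8 [47, 100, 155] | 9 [62, 151, 203] | 10 [78, 189, 238]
11 [82, 199, 248] | 12 [83, 200, 249] | 13 [83, 199, 249] | 14 [83, 200, 249] | 15 [83, 199, 249]
16 [82, 199, 249] | 17 [83, 199, 249] | 18 [83, 199, 249] | 19 [83, 199, 249] | 20 [82, 198, 247]
21 [76, 188, 237] | 22 [61, 157, 205] | 23 [39, 103, 143] | 24 [30, 75, 105] | 25 [30, 73, 103]
26 [30, 72, 102] | 27 [30, 71, 101] | 28 [30, 72, 102] | 29 [33, 81, 115] | 30 [42, 106, 146]
31 [50, 125, 170] | 32 [52, 131, 176] | 33 [52, 131, 176] | 34 [52, 130, 175] | 35 [52, 130, 175]
36 [52, 130, 175] | 37 [52, 130, 175] | 38 [52, 129, 174] | 39 [52, 129, 173] | 40 [51, 128, 172]
41 [51, 127, 171] | 42 [51, 126, 170] | 43 [50, 125, 170] | 44 [51, 126, 171] | 45 [51, 127, 172]
46 [51, 128, 172] | 47 [51, 128, 173] | 48 [51, 129, 173] | 49 [52, 129, 174] | 50 [52, 129, 174]
51 [52, 129, 174] | 52 [52, 129, 174] | 53 [52, 129, 174] | 54 [52, 129, 174] | 55 [51, 128, 173]
56 [51, 128, 172] | 57 [51, 127, 171] | 58 [50, 126, 170] | 59 [50, 125, 170] | 60 [50, 125, 169]
61 [51, 126, 170] | 62 [51, 127, 171] | 63 [51, 128, 172] | 64 [51, 128, 173] | 65 [51, 128, 172]
66 [51, 127, 172] | 67 [51, 128, 172] | 68 [53, 133, 178] | 69 [58, 143, 190] | 70 [62, 153, 200]
71 [64, 157, 204] | 72 [65, 159, 207] | 73 [68, 167, 215] | 74 [73, 179, 229] | 75 [76, 186, 236]
76 [70, 175, 225] | 77 [53, 136, 184] | 78 [36, 91, 128] | 79 [31, 75, 106] | 80 [30, 73, 104]
81 [30, 68, 100] |
```

Rows agree with the prediction to within about 1 mm once the common camera offset is removed. I'll slide in slowly, stopping a few millimetres past the edge to check.

Call:
jog_arm(
  motion=[-1,0,0,0,0,0,-3,0,0,0,0,0,-5,0,0,0,0,0,-7,0,0,0,0,0,-9,0,0,0,0,0,-11,0,0,0,0,0,-12,0,0,0,0,0,-12,0,0,0,0,0],
)

```text
time_s: 11.32
position: [0.5499, -0.0189, 0.0703]
tcp_rot: [[-0.852, 0.522, 0.039], [-0.034, 0.021, -0.999], [-0.522, -0.853, 0.0]]
force: [0.6, -0.3, -1.8]
opening: 0.23
```

```bash
python3 look.py w7
python3 - <<'E'
from plan import *
print(delta(*ins(5,-3.5,lat=-50)[:2]));s=bot.read_state();print(s["force"],s["moment"])
E
```

```text
[ 0.5499 -0.0189  0.0703] [ 0.6  -0.28 -1.76] 11.325
[ 0.3 -0.   0.   0.   0.   0. ]
[-0.21896996  0.72828931 -2.09360934] [-0.03355826  0.4250132  -0.00336552]
```

View pics/w7c.png

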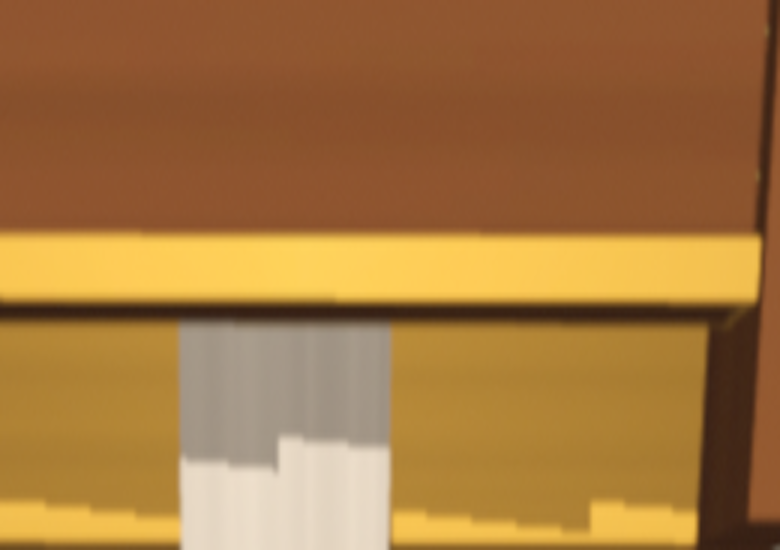

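The tip has disappeared under the flap's edge (row ~64) with no force felt, so I'll continue in to about 28 mm.

Call:
jog_arm(
  motion=[-1,0,0,0,0,0,-3,0,0,0,0,0,-5.5,0,0,0,0,0,-8,0,0,0,0,0,-10.5,0,0,0,0,0,-13,0,0,0,0,0,-15.5,0,0,0,0,0,-18,0,0,0,0,0,-20.5,0,0,0,0,0,-22,0,0,0,0,0,-23,0,0,0,0,0,-23,0,0,0,0,0,-23,0,0,0,0,0],
)

```text
time_s: 13.0
position: [0.5693, -0.0181, 0.0822]
tcp_rot: [[-0.853, 0.521, 0.039], [-0.033, 0.021, -0.999], [-0.522, -0.853, -0.0]]
force: [-0.3, -0.4, -1.6]
opening: 0.227
```

```bash
python3 look.py w8
python3 - <<'E'
from plan import *
print(delta(*ins(28,-3.5,lat=-50)[:2]));s=bot.read_state();print(s["force"],s["moment"],s["joint_positions"].round(1))
p,d=bot.capture("side");cv2.imwrite("pics/s8c.png",cv2.resize(p[150:310,160:360,::-1],None,fx=4,fy=3.7))
E
```

```text
[ 0.5693 -0.0181  0.0822] [-0.34 -0.35 -1.64] 13.0
[ 0.2 -0.   0.   0.   0.   0.1]
[-0.05166953  0.11138299 -1.856402  ] [-0.00240855  0.46463126 -0.01672497] [-18.5  39.1 119.5 127.8  13.5 -56.5]
```

View pics/w8.png

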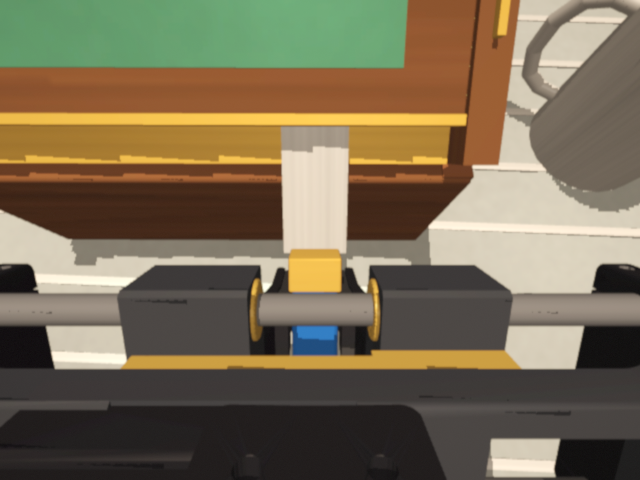

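View pics/s8c.png

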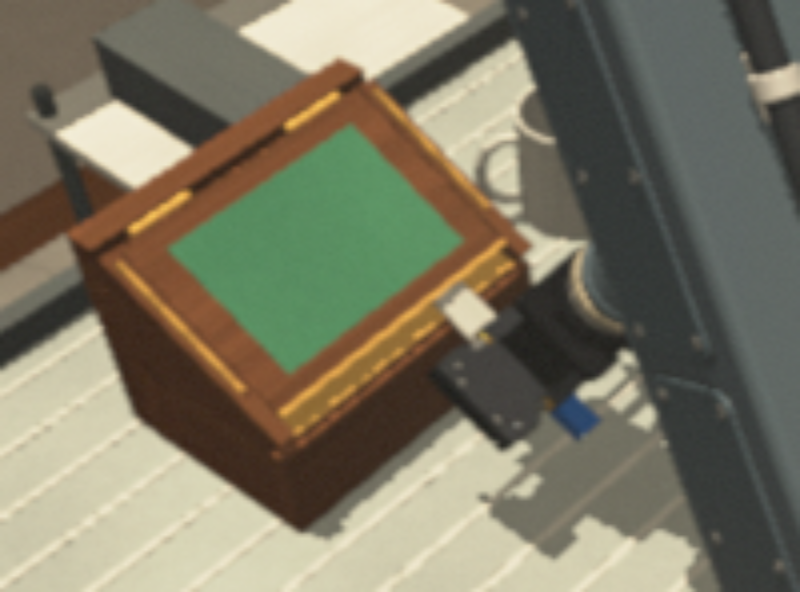

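Insertion is about 28 mm (roughly 53 mm of steel still visible) with no contact force, and the flap is still closed. The next script computes the lift rows, turning about the hinge with the blade slightly nose-down so it bears at the flap edge.

```bash
cat > rows.py <<'E'
from plan import *
import sys
def rows(ths,dps,d=28,h=-3.5,lat=-50,s=None):
    for t,dp in zip(ths,dps):
        p,R=lift(t,d,h,dp=dp,lat=lat);D=delta(p,R,s);c,q=ik(p,R,[bot.read_state()["joint_positions"],[-18,30,110,40,20,30],[-14,28,90,0,60,74]])
        print(round(t,3),dp,D.tolist(),"%.0e"%c,q.round(0).tolist())
E
python3 - <<'E'
from rows import *
t=np.array([.005,.01,.02,.03,.04,.05,.06,.07,.08,.09,.1,.11,.12,.13,.14,.15]);rows(t,np.round(-4*np.minimum(1,t/.1),1))
E
```

```text
0.005 -0.2 [0.1, -1.6, 0.0, 0.0, 0.0, -0.4] 8e-30 [-18.0, 39.0, 119.0, 125.0, 13.0, -54.0]
0.01 -0.4 [0.0, -3.1, 0.0, 0.0, 0.0, -0.9] 2e-30 [-18.0, 38.0, 119.0, 122.0, 12.0, -50.0]
0.02 -0.8 [-0.2, -6.2, 0.0, 0.0, 0.0, -1.9] 1e-30 [-18.0, 38.0, 119.0, 114.0, 11.0, -42.0]
0.03 -1.2 [-0.4, -9.3, 0.0, 0.0, 0.0, -2.9] 3e-30 [-18.0, 37.0, 118.0, 104.0, 10.0, -32.0]
0.04 -1.6 [-0.7, -12.3, 0.0, 0.0, 0.0, -3.8] 9e-28 [-18.0, 37.0, 118.0, 92.0, 9.0, -20.0]
0.05 -2.0 [-1.1, -15.4, 0.0, 0.0, 0.0, -4.8] 2e-30 [-18.0, 36.0, 117.0, 79.0, 9.0, -7.0]
0.06 -2.4 [-1.4, -18.4, 0.0, 0.0, 0.0, -5.8] 1e-29 [-18.0, 35.0, 116.0, 66.0, 9.0, 6.0]
0.07 -2.8 [-1.8, -21.5, 0.0, 0.0, 0.0, -6.8] 3e-31 [-18.0, 35.0, 116.0, 55.0, 10.0, 18.0]
0.08 -3.2 [-2.3, -24.5, 0.0, 0.0, 0.0, -7.7] 3e-30 [-17.0, 34.0, 115.0, 45.0, 11.0, 28.0]
0.09 -3.6 [-2.8, -27.5, 0.0, 0.0, 0.0, -8.7] 5e-30 [-17.0, 34.0, 115.0, 37.0, 12.0, 35.0]
0.1 -4.0 [-3.4, -30.6, 0.0, 0.0, 0.0, -9.7] 1e-29 [-17.0, 33.0, 114.0, 31.0, 14.0, 42.0]
0.11 -4.0 [-3.7, -32.9, 0.0, 0.0, 0.0, -10.2] 8e-29 [-17.0, 33.0, 114.0, 28.0, 15.0, 45.0]
0.12 -4.0 [-4.1, -35.2, 0.0, 0.0, 0.0, -10.8] 3e-28 [-17.0, 33.0, 113.0, 25.0, 16.0, 48.0]
0.13 -4.0 [-4.6, -37.5, 0.0, 0.0, 0.0, -11.4] 3e-27 [-17.0, 32.0, 113.0, 23.0, 17.0, 50.0]
0.14 -4.0 [-5.0, -39.8, 0.0, 0.0, 0.0, -12.0] 2e-30 [-17.0, 32.0, 113.0, 21.0, 18.0, 52.0]
0.15 -4.0 [-5.5, -42.1, 0.0, 0.0, 0.0, -12.5] 3e-30 [-17.0, 32.0, 112.0, 19.0, 19.0, 54.0]
```

Call:
jog_arm(
  motion=[0,-0.8,0,0,0,-0.2,0,-1.6,0,0,0,-0.4,0,-3.1,0,0,0,-0.9,-0.1,-4.6,0,0,0,-1.4,-0.2,-6.2,0,0,0,-1.9,-0.3,-7.7,0,0,0,-2.4,-0.4,-9.3,0,0,0,-2.9,-0.6,-10.8,0,0,0,-3.3,-0.7,-12.3,0,0,0,-3.8,-0.9,-13.9,0,0,0,-4.3,-1.1,-15.4,0,0,0,-4.8,-1.3,-16.9,0,0,0,-5.3,-1.4,-18.4,0,0,0,-5.8,-1.6,-20,0,0,0,-6.3,-1.8,-21.5,0,0,0,-6.8,-2.3,-24.5,0,0,0,-7.7,-2.8,-27.5,0,0,0,-8.7,-3.4,-30.6,0,0,0,-9.7,-3.4,-30.6,0,0,0,-9.7,-3.4,-30.6,0,0,0,-9.7],
)

```text
time_s: 15.6
position: [0.5564, -0.0186, 0.1101]
tcp_rot: [[-0.928, 0.371, 0.039], [-0.036, 0.015, -0.999], [-0.371, -0.929, -0.0]]
force: [1.0, -0.6, -2.6]
opening: 0.227
```

```bash
python3 look.py w9
python3 - <<'E'
from plan import *
print(delta(*lift(.1,28,-3.5,dp=-4,lat=-50)));s=bot.read_state();print(s["force"],s["moment"],s["joint_positions"].round(1))
E
```

```text
[ 0.5564 -0.0186  0.1101] [ 1.   -0.61 -2.58] 15.6
[0.1 0.  0.1 0.  0.  0. ]
[ 1.25144523  0.31459843 -2.11211917] [-0.04089102  0.28477377 -0.0550465 ] [-17.1  33.4 114.1  31.1  13.8  41.6]
```

View pics/w9.png

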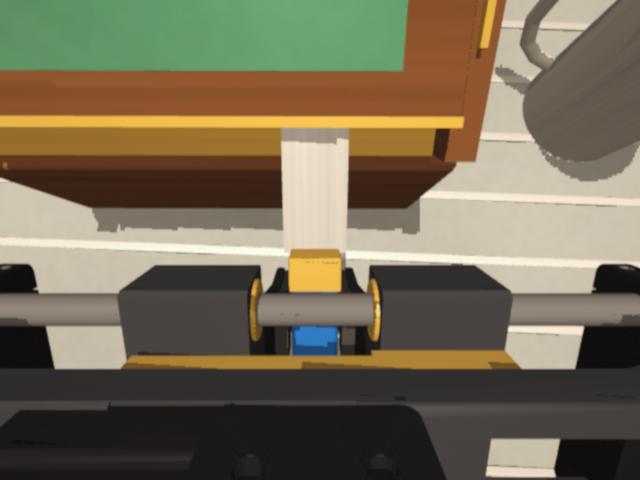

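The flap is rising with the blade: its gold edge stays at row 122 against the blade while the box drops away. Forces are small, so I'll continue.

Run:
```python
from rows import *
t=np.r_[.12,.14,.16,.18,.2,.225,.25,.275,.3,.325,.35,.375,.4,.425,.45,.475,.5,.525];rows(t,-4+0*t)
```

```text
0.12 -4.0 [0.1, -4.7, 0.1, 0.0, 0.0, -1.1] 1e-29 [-17.0, 33.0, 113.0, 25.0, 16.0, 48.0]
0.14 -4.0 [0.0, -9.4, 0.0, 0.0, 0.0, -2.3] 8e-31 [-17.0, 32.0, 113.0, 21.0, 18.0, 52.0]
0.16 -4.0 [-0.1, -14.1, 0.0, 0.0, 0.0, -3.4] 5e-30 [-17.0, 32.0, 112.0, 17.0, 20.0, 56.0]
0.18 -4.0 [-0.4, -18.8, 0.0, 0.0, 0.0, -4.6] 2e-29 [-16.0, 31.0, 111.0, 15.0, 22.0, 59.0]
0.2 -4.0 [-0.8, -23.5, 0.0, 0.0, 0.0, -5.7] 3e-30 [-16.0, 31.0, 110.0, 12.0, 24.0, 61.0]
0.225 -4.0 [-1.4, -29.3, 0.0, 0.0, 0.0, -7.2] 1e-30 [-16.0, 30.0, 109.0, 10.0, 27.0, 63.0]
0.25 -4.0 [-2.2, -35.1, 0.0, 0.0, 0.0, -8.6] 6e-32 [-16.0, 29.0, 108.0, 8.0, 30.0, 65.0]
0.275 -4.0 [-3.1, -40.9, 0.0, 0.0, 0.0, -10.0] 9e-32 [-16.0, 29.0, 107.0, 7.0, 33.0, 67.0]
0.3 -4.0 [-4.1, -46.7, 0.0, 0.0, 0.0, -11.5] 6e-29 [-15.0, 29.0, 106.0, 5.0, 36.0, 68.0]
0.325 -4.0 [-5.3, -52.4, 0.0, 0.0, 0.0, -12.9] 2e-29 [-15.0, 28.0, 105.0, 4.0, 38.0, 69.0]
0.35 -4.0 [-6.6, -58.2, 0.0, 0.0, 0.0, -14.3] 8e-32 [-15.0, 28.0, 104.0, 3.0, 41.0, 70.0]
0.375 -4.0 [-8.1, -63.8, 0.0, 0.0, 0.0, -15.7] 2e-30 [-15.0, 28.0, 103.0, 3.0, 44.0, 71.0]
0.4 -4.0 [-9.7, -69.5, 0.0, 0.0, 0.0, -17.2] 2e-30 [-15.0, 28.0, 101.0, 2.0, 47.0, 72.0]
0.425 -4.0 [-11.4, -75.1, 0.0, 0.0, 0.0, -18.6] 1e-29 [-14.0, 27.0, 100.0, 1.0, 49.0, 73.0]
0.45 -4.0 [-13.3, -80.7, 0.0, 0.0, 0.0, -20.0] 3e-28 [-14.0, 27.0, 99.0, 1.0, 52.0, 73.0]
0.475 -4.0 [-15.4, -86.2, 0.0, 0.0, 0.0, -21.5] 1e-27 [-14.0, 27.0, 98.0, 0.0, 55.0, 74.0]
0.5 -4.0 [-17.5, -91.6, 0.0, 0.0, 0.0, -22.9] 2e-30 [-14.0, 27.0, 96.0, -0.0, 58.0, 74.0]
0.525 -4.0 [-19.8, -97.0, 0.0, 0.0, 0.0, -24.3] 3e-30 [-14.0, 27.0, 95.0, -1.0, 60.0, 75.0]
```

Call:
jog_arm(
  motion=[0,-2.3,0,0,0,-0.6,0,-4.7,0,0,0,-1.1,0,-9.4,0,0,0,-2.3,-0.1,-14.1,0,0,0,-3.4,-0.4,-18.8,0,0,0,-4.6,-0.8,-23.5,0,0,0,-5.7,-1.4,-29.3,0,0,0,-7.2,-2.2,-35.1,0,0,0,-8.6,-3.1,-40.9,0,0,0,-10,-4.1,-46.7,0,0,0,-11.5,-5.3,-52.4,0,0,0,-12.9,-6.6,-58.2,0,0,0,-14.3,-8.1,-63.8,0,0,0,-15.7,-9.7,-69.5,0,0,0,-17.2,-11.4,-75.1,0,0,0,-18.6,-13.3,-80.7,0,0,0,-20,-15.4,-86.2,0,0,0,-21.5,-16.5,-89,0,0,0,-22.2,-17.5,-91.6,0,0,0,-22.9,-17.5,-91.6,0,0,0,-22.9],
)

```text
time_s: 18.15
position: [0.5383, -0.0191, 0.2015]
tcp_rot: [[-0.999, -0.021, 0.039], [-0.039, -0.0, -0.999], [0.021, -1.0, -0.001]]
force: [-0.9, -0.1, -3.0]
opening: 0.228
```

```bash
python3 look.py w10
python3 - <<'E'
from rows import *
print(delta(*lift(.5,28,-3.5,dp=-4,lat=-50)))
p,d=bot.capture("side");cv2.imwrite("pics/s10c.png",cv2.resize(p[130:310,160:360,::-1],None,fx=4,fy=3.3))
t=np.r_[.5+.03*np.arange(1,22)];rows(t,-4+0*t)
E
```

```text
[ 0.5383 -0.0191  0.2015] [-0.87 -0.08 -3.02] 18.15
[-0.4 -0.2  0.2  0.   0.1  0. ]
0.53 -4.0 [-0.4, -7.2, 0.2, 0.0, 0.1, -1.7] 3e-30 [-14.0, 27.0, 95.0, -1.0, 61.0, 75.0]
0.56 -4.0 [-0.6, -14.3, 0.2, 0.0, 0.1, -3.4] 1e-29 [-13.0, 28.0, 93.0, -1.0, 64.0, 75.0]
0.59 -4.0 [-1.1, -21.3, 0.2, 0.0, 0.1, -5.1] 1e-30 [-13.0, 28.0, 91.0, -2.0, 67.0, 76.0]
0.62 -4.0 [-1.8, -28.3, 0.1, 0.0, 0.1, -6.9] 4e-30 [-13.0, 28.0, 90.0, -2.0, 70.0, 76.0]
0.65 -4.0 [-2.6, -35.3, 0.1, 0.0, 0.1, -8.6] 7e-31 [-13.0, 28.0, 88.0, -3.0, 73.0, 76.0]
0.68 -4.0 [-3.7, -42.3, 0.1, 0.0, 0.1, -10.3] 4e-31 [-12.0, 29.0, 86.0, -3.0, 76.0, 76.0]
0.71 -4.0 [-5.0, -49.2, 0.1, 0.0, 0.1, -12.0] 2e-29 [-12.0, 29.0, 85.0, -3.0, 79.0, 77.0]
0.74 -4.0 [-6.5, -56.1, 0.1, 0.0, 0.1, -13.7] 4e-28 [-12.0, 30.0, 83.0, -4.0, 82.0, 77.0]
0.77 -4.0 [-8.2, -62.9, 0.1, 0.0, 0.1, -15.4] 4e-30 [-12.0, 30.0, 81.0, -4.0, 85.0, 77.0]
0.8 -4.0 [-10.2, -69.7, 0.1, 0.0, 0.1, -17.2] 8e-31 [-11.0, 31.0, 79.0, -4.0, 88.0, 77.0]
0.83 -4.0 [-12.3, -76.4, 0.1, 0.0, 0.1, -18.9] 3e-30 [-11.0, 31.0, 77.0, -5.0, 91.0, 77.0]
0.86 -4.0 [-14.6, -83.1, 0.1, 0
[... 190 characters left out ...]
 -24.0] 7e-31 [-11.0, 33.0, 72.0, -5.0, 100.0, 78.0]
0.95 -4.0 [-22.7, -102.6, 0.1, 0.0, 0.1, -25.8] 2e-30 [-10.0, 34.0, 70.0, -6.0, 102.0, 78.0]
0.98 -4.0 [-25.8, -108.9, 0.1, 0.0, 0.1, -27.5] 2e-30 [-10.0, 35.0, 68.0, -6.0, 105.0, 78.0]
1.01 -4.0 [-29.1, -115.1, 0.1, 0.0, 0.1, -29.2] 2e-28 [-10.0, 36.0, 66.0, -6.0, 108.0, 77.0]
1.04 -4.0 [-32.6, -121.2, 0.1, 0.0, 0.1, -30.9] 5e-27 [-10.0, 37.0, 64.0, -7.0, 111.0, 77.0]
1.07 -4.0 [-36.2, -127.3, 0.1, 0.0, 0.1, -32.6] 3e-30 [-10.0, 38.0, 62.0, -7.0, 114.0, 77.0]
1.1 -4.0 [-40.1, -133.2, 0.1, 0.0, 0.1, -34.4] 7e-31 [-9.0, 39.0, 60.0, -8.0, 116.0, 77.0]
1.13 -4.0 [-44.1, -139.0, 0.1, 0.0, 0.1, -36.1] 1e-30 [-9.0, 40.0, 58.0, -8.0, 119.0, 77.0]
```

View pics/w10.png

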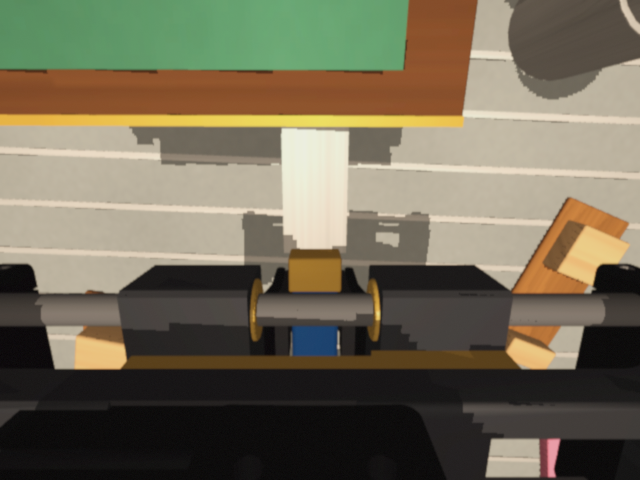

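View pics/s10c.png

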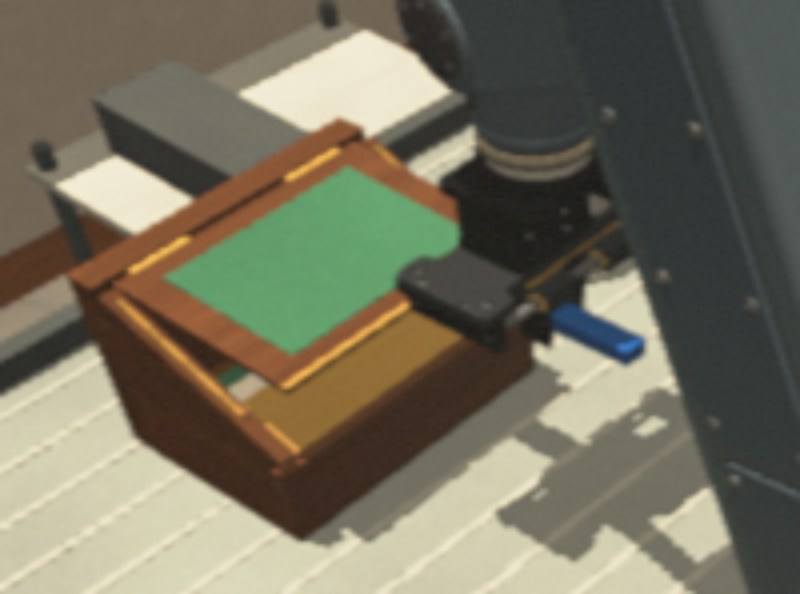

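The flap is about half open, carried only by the blade. The next moves take it to about 1.1 rad.

Call:
jog_arm(
  motion=[-0.4,-3.5,0,0,0,-0.8,-0.4,-7.2,0,0,0,-1.7,-0.6,-14.3,0,0,0,-3.4,-1.1,-21.3,0,0,0,-5.1,-1.8,-28.3,0,0,0,-6.9,-2.6,-35.3,0,0,0,-8.6,-3.7,-42.3,0,0,0,-10.3,-5,-49.2,0,0,0,-12,-6.5,-56.1,0,0,0,-13.7,-8.2,-62.9,0,0,0,-15.4,-10.2,-69.7,0,0,0,-17.2,-12.3,-76.4,0,0,0,-18.9,-14.6,-83.1,0,0,0,-20.6,-17.1,-89.6,0,0,0,-22.3,-19.8,-96.1,0,0,0,-24,-22.7,-102.6,0,0,0,-25.8,-25.8,-108.9,0,0,0,-27.5,-29.1,-115.1,0,0,0,-29.2,-30.8,-118.1,0,0,0,-30,-30.8,-118.1,0,0,0,-30],
)

```text
time_s: 20.75
position: [0.5724, -0.0181, 0.3191]
tcp_rot: [[-0.856, -0.516, 0.039], [-0.034, -0.02, -0.999], [0.516, -0.857, 0.0]]
force: [-0.8, -0.3, -3.3]
opening: 0.226
```

```bash
python3 look.py w11
python3 - <<'E'
from rows import *
print(delta(*lift(1.025,28,-3.5,dp=-4,lat=-50)))
p,d=bot.capture("side");cv2.imwrite("pics/s11.png",p[:,:,::-1]);np.save("pics/s11_d.npy",d)
p,d2=bot.capture("top");cv2.imwrite("pics/t11.png",p[:,:,::-1])
im=cv2.imread("pics/s11.png");hsv=cv2.cvtColor(im,cv2.COLOR_BGR2HSV)
for n,D in(("side",d),("top",d2)):
    im=cv2.imread("pics/s11.png" if n=="side" else "pics/t11.png");hsv=cv2.cvtColor(im,cv2.COLOR_BGR2HSV)
    g=((hsv[...,0]>60)&(hsv[...,0]<85)&(hsv[...,1]>100)).astype(np.uint8)
    k,l,st,ce=cv2.connectedComponentsWithStats(g);C=cloud(n,D)
    for i in range(1,k):
        if st[i,4]<200: continue
        m=cv2.erode((l==i).astype(np.uint8),np.ones((3,3)))>0
        X=C[m];c0=np.median(X,0);
        if not(.6<c0[0]<.85 and abs(c0[1]-.03)<.15):continue
        X=X[np.linalg.norm(X-c0,axis=1)<.15]
        # slope in x-z via lstsq z=a+b x+c y
        co=np.linalg.lstsq(np.c_[np.ones(len(X)),X[:,:2]],X[:,2],rcond=None)[0];print(n,st[i],c0.round(3),"tilt from level deg along x",np.degrees(np.arctan(co[1])),"=> flap rad",.55-np.arctan(co[1]))
E
```

```text
[ 0.5724 -0.0181  0.3191] [-0.8  -0.29 -3.32] 20.75
[ 0.6  0.4 -0.  -0.   0.  -0.2]
```

View pics/w11.png

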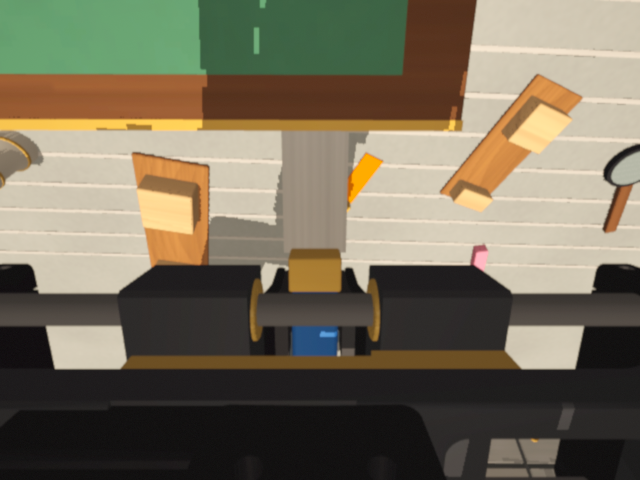

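View pics/s11.png

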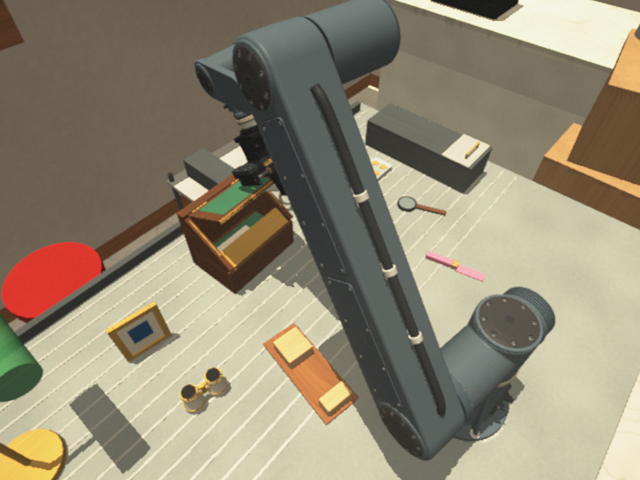

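Run:
```python
from rows import *
t=np.r_[1.05,1.08,1.1];rows(t,-4+0*t)
```

```text
1.05 -4.0 [0.4, -5.4, -0.0, -0.0, 0.0, -1.6] 1e-30 [-10.0, 37.0, 63.0, -7.0, 112.0, 77.0]
1.08 -4.0 [0.1, -12.5, -0.0, -0.0, 0.0, -3.3] 1e-27 [-10.0, 38.0, 61.0, -7.0, 115.0, 77.0]
1.1 -4.0 [-0.2, -17.2, -0.0, -0.0, 0.0, -4.5] 3e-30 [-9.0, 39.0, 60.0, -8.0, 116.0, 77.0]
```

Call:
jog_arm(
  motion=[0.2,-2.7,0,0,0,-0.8,0.4,-5.4,0,0,0,-1.6,0.2,-9,0,0,0,-2.5,0.1,-12.5,0,0,0,-3.3,0,-15,0,0,0,-3.9,-0.2,-17.2,0,0,0,-4.5,-0.2,-17.2,0,0,0,-4.5,-0.2,-17.2,0,0,0,-4.5,-0.2,-17.2,0,0,0,-4.5],
)

```text
time_s: 22.02
position: [0.5809, -0.0177, 0.3338]
tcp_rot: [[-0.812, -0.582, 0.039], [-0.032, -0.023, -0.999], [0.582, -0.813, -0.0]]
force: [-0.9, 0.2, -2.6]
opening: 0.23
```

```bash
python3 look.py w12
python3 - <<'E'
from rows import *
print(delta(*lift(1.1,28,-3.5,dp=-4,lat=-50)));print(bot.read_state()["tcp_rot"].round(3))
E
```

```text
[ 0.5809 -0.0177  0.3338] [-0.92  0.22 -2.59] 22.025
[-0.1 -0.1  0.  -0.   0.   0.1]
[[-0.812 -0.582  0.039]
 [-0.032 -0.023 -0.999]
 [ 0.582 -0.813 -0.   ]]
```

View pics/w12.png

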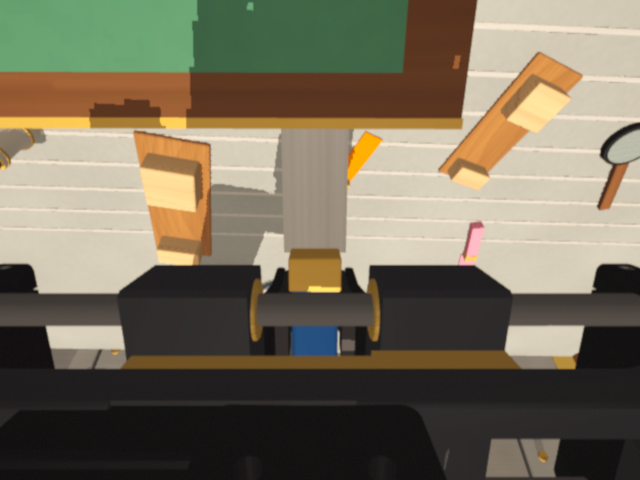

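The flap's gold edge is still resting on the blade (row ~124) at about 1.1 rad. I'll drop the blade slightly and draw it straight out.

Call:
jog_arm(
  motion=[0,2,0,0,0,0,0,5,0,0,0,0,1,8,0,0,0,0,6,9,0,0,0,0,15,9,0,0,0,0,27,9,0,0,0,0,40,9,0,0,0,0,55,9,0,0,0,0,70,9,0,0,0,0,82,9,0,0,0,0,88,9,0,0,0,0,90,9,0,0,0,0,90,9,0,0,0,0],
)

```text
time_s: 23.7
position: [0.5026, -0.0208, 0.3788]
tcp_rot: [[-0.812, -0.582, 0.039], [-0.032, -0.023, -0.999], [0.583, -0.813, -0.0]]
force: [-0.2, -0.0, -1.3]
opening: 0.226
```

```bash
python3 look.py w13
python3 - <<'E'
from rows import *
p,d=bot.capture("side");cv2.imwrite("pics/s13.png",cv2.resize(p[130:310,160:360,::-1],None,fx=4,fy=3.3))
Rb=Rblade(-19.9,0);R=Rtool(Rb);s=bot.read_state();print(s["position"])
for P in ([.50,-.03,.36],[.4578,-.2653,.20],[.4578,-.2653,.042]):
    c,q=ik(np.array(P),R,[s["joint_positions"],[-42,27,99,0,54,67]]);print(P,delta(P,R),"%.0e"%c,q.round(0))
E
```

```text
[ 0.5026 -0.0208  0.3788] [-0.24 -0.02 -1.34] 23.7
[ 0.50273025 -0.02082726  0.37857515]
[0.5, -0.03, 0.36] [-8.3 16.9  9.1 -6.9 21.4 35.2] 1e-29 [-16.  13.  90.  -0.  76.  94.]
[0.4578, -0.2653, 0.2] [-59.8 176.8 242.6  -6.9  21.4  35.2] 2e-30 [-42.  26.  98.  -0.  55.  68.]
[0.4578, -0.2653, 0.042] [-151.9  305.2  242.6   -6.9   21.4   35.2] 2e-30 [-42.  42. 104.  -0.  34.  68.]
```

View pics/w13.png

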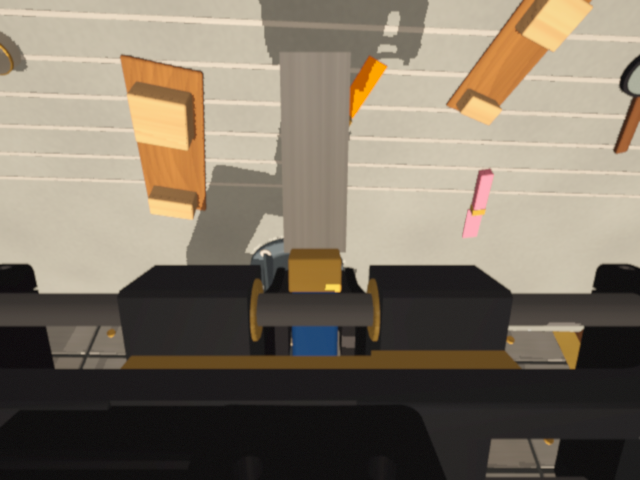

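View pics/s13.png

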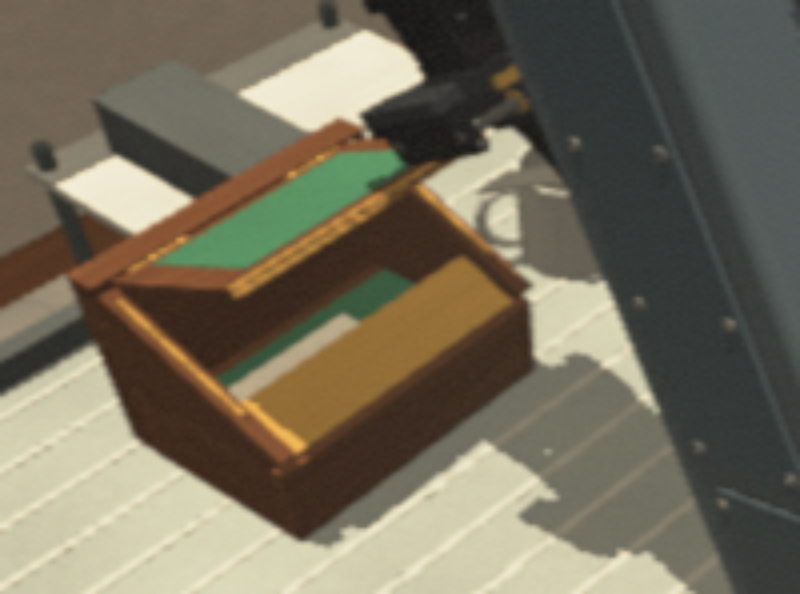

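The flap stays open with the blade clear, and the blade hasn't slipped in the jaws (tip still at row 52, columns 280–350). I'll back off and then return above the rest.

Run:
```python
from rows import *
from scipy.spatial.transform import Slerp
s=bot.read_state();R0=s["tcp_rot"];R1=Rtool(Rblade(-19.9,0))
A=np.array([.44,-.03,.35]);B=np.array([.4578,-.2653,.192])
print("A",delta(A,R0,s))
sl=Slerp([0,1],Ro.from_matrix([R0,R1]))
for f in np.linspace(.1,1,10): 
    p=A+(B-A)*f;print(f.round(1),delta(p,sl(f).as_matrix(),s).tolist(),ik(p,sl(f).as_matrix(),[s["joint_positions"],[-42,26,98,0,55,68]])[1].round(0))
```

```text
A [34.6 60.   6.7  0.   0.   0. ]
0.1 [24.7, 72.3, 30.3, -0.7, 2.1, 3.5] [-16.  25.  83.  -9. 102.  75.]
0.2 [14.8, 84.6, 53.9, -1.4, 4.3, 7.0] [-19.  25.  85.  -9.  97.  75.]
0.3 [4.8, 97.0, 77.5, -2.1, 6.4, 10.6] [-21.  24.  87.  -8.  92.  75.]
0.4 [-5.1, 109.3, 101.0, -2.8, 8.6, 14.1] [-24.  24.  89.  -8.  87.  74.]
0.5 [-15.0, 121.6, 124.6, -3.4, 10.7, 17.6] [-27.  24.  91.  -7.  81.  74.]
0.6 [-24.9, 134.0, 148.2, -4.1, 12.9, 21.1] [-30.  24.  93.  -6.  76.  73.]
0.7 [-34.8, 146.3, 171.8, -4.8, 15.0, 24.6] [-33.  25.  95.  -5.  70.  72.]
0.8 [-44.7, 158.7, 195.4, -5.5, 17.1, 28.2] [-36.  25.  96.  -4.  65.  71.]
0.9 [-54.6, 171.0, 219.0, -6.2, 19.3, 31.7] [-39.  26.  98.  -2.  59.  70.]
1.0 [-64.5, 183.3, 242.6, -6.9, 21.4, 35.2] [-42.  27.  99.   0.  54.  68.]
```

Call:
jog_arm(
  motion=[7,12,1.4,0,0,0,20,35,4,0,0,0,32,55,6,0,0,0,34,61,10,0,0.5,1,25,72,30,-0.7,2.1,3.5,15,85,54,-1.4,4.3,7,5,97,77.5,-2.1,6.4,10.6,-5,109,101,-2.8,8.6,14.1,-15,121.6,124.6,-3.4,10.7,17.6,-25,134,148.2,-4.1,12.9,21.1,-34.8,146.3,171.8,-4.8,15,24.6,-44.7,158.7,195.4,-5.5,17.1,28.2,-54.6,171,219,-6.2,19.3,31.7,-61,179,234,-6.6,20.7,33.9,-64.5,183.3,242.6,-6.9,21.4,35.2,-64.5,183.3,242.6,-6.9,21.4,35.2,-64.5,183.3,242.6,-6.9,21.4,35.2,-64.5,183.3,242.6,-6.9,21.4,35.2],
)

```text
time_s: 26.05
position: [0.4581, -0.2649, 0.1928]
tcp_rot: [[-0.941, 0.001, -0.339], [0.339, 0.0, -0.941], [-0.001, -1.0, -0.0]]
force: [-0.5, 0.1, -1.5]
opening: 0.229
```

```bash
python3 look.py w14
python3 - <<'E'
from rows import *
print(delta([.4578,-.2653,.042],Rtool(Rblade(-19.9,0))))
E
```

```text
[ 0.4581 -0.2649  0.1928] [-0.46  0.06 -1.49] 26.05
[ 2.000e-01  1.508e+02  5.000e-01  0.000e+00  1.000e-01 -0.000e+00]
```

View pics/w14.png

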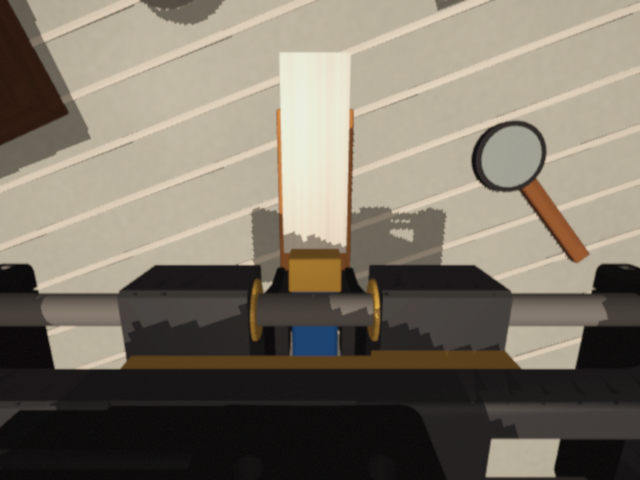

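This view matches the one taken just after lift-off: tip at row 52, columns 280–350, over the rest. Lowering now.

Call:
jog_arm(
  motion=[0,12,0,0,0,0,0,40,0,0,0,0,0,75,0,0,0,0,0,105,0,0,0,0,0,125,0.5,0,0,0,0,137,0.5,0,0,0,0,144,0.5,0,0,0,0,147,0.5,0,0,0,0,148.5,0.5,0,0,0,0,149.5,0.5,0,0,0,0,150.3,0.5,0,0,0,0,150.3,0.5,0,0,0,0,150.3,0.5,0,0,0],
)

```text
time_s: 27.72
position: [0.4576, -0.2658, 0.0422]
tcp_rot: [[-0.94, 0.0, -0.34], [0.34, 0.0, -0.94], [-0.0, -1.0, -0.0]]
force: [0.4, 0.4, -0.9]
opening: 0.229
```

Call:
jog_arm(
  motion=[0,0.3,0,0,0,0,0,0.3,0,0,0,0,0,0.3,0,0,0,0,0,0.3,0,0,0,0,0,0.3,0,0,0,0,0,0.3,0,0,0,0,0,0.3,0,0,0,0,0,0.3,0,0,0,0],
  gripper=1,
)

```text
time_s: 28.72
position: [0.4576, -0.2657, 0.0418]
tcp_rot: [[-0.94, 0.0, -0.34], [0.34, 0.0, -0.94], [-0.0, -1.0, -0.0]]
force: [0.1, -0.6, 0.0]
opening: 0.978
```

Call:
jog_arm(
  motion=[0,-4,0,0,0,0,0,-14,0,0,0,0,0,-40,0,0,0,0,0,-75,0,0,0,0,0,-110,0,0,0,0,0,-140,0,0,0,0,0,-150,0,0,0,0,0,-150,0,0,0,0,0,-150,0,0,0,0],
  gripper=1,
)

```text
time_s: 29.85
position: [0.4568, -0.2652, 0.1907]
tcp_rot: [[-0.94, -0.002, -0.34], [0.34, 0.002, -0.94], [0.002, -1.0, -0.001]]
force: [0.6, 0.1, -0.2]
opening: 1.001
```

```bash
python3 look.py w15
python3 - <<'E'
from h import *
import pickle
s=pickle.load(open("pics/w15.pkl","rb"));im=cv2.imread("pics/w15.png");hsv=cv2.cvtColor(im,cv2.COLOR_BGR2HSV)
roi=np.zeros(im.shape[:2],bool);roi[90:295,280:350]=1
for nm,m,z in(("steel",roi&(hsv[...,1]<60)&(hsv[...,2]>200),.033),("blue",roi&(hsv[...,0]>98)&(hsv[...,0]<125)&(hsv[...,1]>120),.048)):
    v,u=np.nonzero(m);bx=cv2.boxPoints(cv2.minAreaRect(np.c_[u,v].astype(np.float32)));Q=plane("wrist",bx,z,s)
    o=np.array([.4798,-.2743]);b=np.array([.9403,-.3404]);l=np.array([.3404,.9403])
    print(nm,[(((c[:2]-o)@b*1000).round(1),((c[:2]-o)@l*1000).round(1)) for c in Q])
for n in("side","top"):
    p,d=bot.capture(n);cv2.imwrite(f"pics/{n}15.png",p[:,:,::-1]);np.save(f"pics/{n}15_d.npy",d)
E
```

```text
[ 0.4568 -0.2652  0.1907] [ 0.58  0.11 -0.23] 29.85
steel [(np.float64(81.9), np.float64(13.6)), (np.float64(81.8), np.float64(-15.5)), (np.float64(-0.3), np.float64(-16.5)), (np.float64(-0.2), np.float64(14.8))]
blue [(np.float64(-14.9), np.float64(7.5)), (np.float64(-14.9), np.float64(-10.1)), (np.float64(-78.8), np.float64(-10.5)), (np.float64(-78.8), np.float64(8.0))]
```

View pics/w15.png

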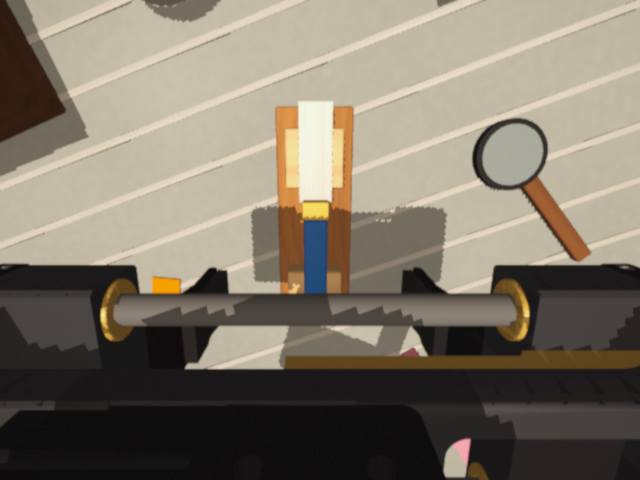

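View pics/side15.png

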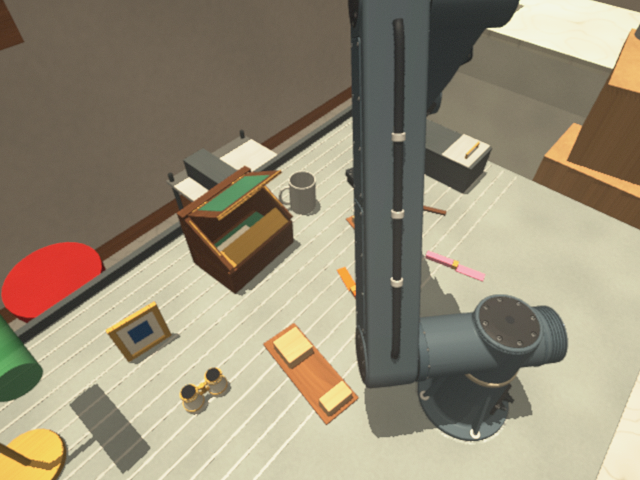

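View pics/top15.png

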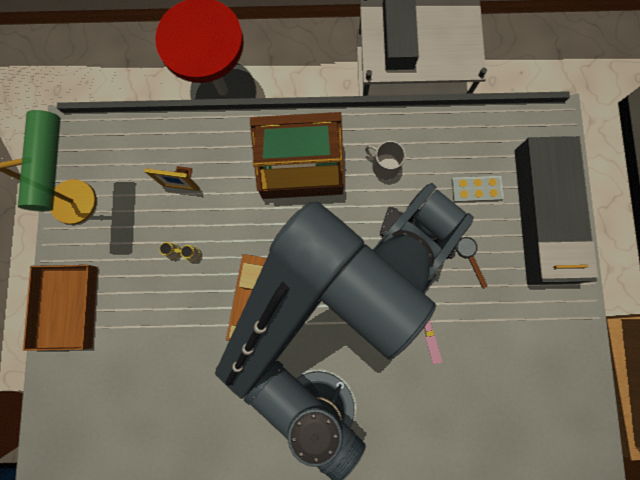

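The blade lies on its rest (steel columns 299–333, collar row 210), within about 2 mm of its start. The flap stands open and the bystanders look unmoved. I'll do a quick check of the flap angle.

Run:
```python
from plan import *
im=cv2.imread("pics/top15.png");d=np.load("pics/top15_d.npy");C=cloud("top",d)
Rz=Rblade(2.2,0)
for u in(280,300,320):
    g=im[150:175,u].astype(int);v0=[v for v in range(150,172) if im[v,u,2]>150 and im[v,u,1]>110 and im[v,u,0]<110];print(u,v0,[((C[v,u]-H)@Rz).round(3).tolist() for v in v0[:4]])
    q=(C[130:158:3,u]-H)@Rz;print(q[:,[0,2]].round(3).tolist(),"slope rad",np.arctan(np.polyfit(q[:,0],q[:,2],1)[0]))
print("H",H)
# bystander change
a=cv2.imread("pics/top0.png").astype(int)
for nm,(x0,x1,y0,y1) in dict(tank=(360,410,135,190),frame=(140,205,160,200),glasses=(155,205,235,265),coin=(445,510,170,205)).items():
    print(nm,np.abs(a[y0:y1,x0:x1]-im[y0:y1,x0:x1]).mean().round(1))
```

```text
280 [162] [[-0.131, 0.041, 0.09]]
[[-0.019, 0.021], [-0.03, 0.029], [-0.042, 0.039], [-0.053, 0.045], [-0.063, 0.049], [-0.073, 0.054], [-0.082, 0.055], [-0.095, 0.068], [-0.103, 0.071], [-0.115, 0.081]] slope rad -0.5291006827779368
300 [161] [[-0.131, -0.009, 0.089]]
[[-0.023, 0.026], [-0.036, 0.036], [-0.046, 0.04], [-0.058, 0.05], [-0.067, 0.051], [-0.077, 0.057], [-0.089, 0.068], [-0.099, 0.072], [-0.11, 0.081], [-0.118, 0.08]] slope rad -0.5356861764416494
320 [] []
[[-0.027, 0.025], [-0.039, 0.034], [-0.051, 0.044], [-0.061, 0.048], [-0.07, 0.052], [-0.083, 0.063], [-0.092, 0.066], [-0.101, 0.068], [-0.112, 0.077], [-0.123, 0.086]] slope rad -0.5379775071680419
H [0.77142187 0.03963696 0.19919977]
tank 3.6
frame 3.6
glasses 3.6
coin 5.6
```

The flap measures about 1.08 rad open, and the blade is on its rest. Handing in.

Run:
```python
from rig import bot
print(bot.hand_in());print(bot.read_state()["time_s"])
```

```text
the job is handed in; nothing more can be done
None
the job is handed in; nothing more can be done
```

I finished the job and handed it in at about 30 s of the 64 s allowed; no verdict was reported. I slid the blue-handled blade about 28 mm in between flap and ledge and levered the flap open with the blade alone. I then drew the blade straight out and laid it back on its rest.

**Last checks:**
- **Flap:** the top camera's depth gives about 1.08 rad (62°) open. I commanded 1.10 rad, and the flap stayed put after the blade was withdrawn.
- **Blade:** the wrist view shows it lying on its rest, tip the same way as at first, within about 2 mm of where it started. The jaws are open about 150 mm above it.
- **Forces:** the wrist read no more than about 3.4 N at my checks. The robot stayed clear of the slope.
- **Bystanders:** the tankard, frame, opera glasses and coin holder look unchanged in before-and-after top views. The magnifier was covered in the first top view, but it sits in the same place in the wrist views.

**What disagreed:**
- The top and wrist cameras differed by about 4 mm on where the slope stands. I worked from the wrist camera, and the insertion met no noticeable resistance.
- A first automatic measurement of the flap angle during the lift returned nothing, so I relied on the robot's own pose until the final check.

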